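Clamp the dry-storage canister shut with its wire bail

TASK

The blue canister of torch nozzles in the welding-training bay stands open under its clear spatter shield: close its lid by the orange tab, then swing the wire bail by its red knob up and over centre until it snaps into the saddle on the lid and clamps the lid down on its seal. Let go of everything at the end, and leave the other things on the bench where they are.

Things in the scene. Friction and masses are not known exactly. Their poses are not given: they have to be found in the camera images.
- station: Aluminium holder plate, 8 mm thick, fixed to the bench, carrying the canister and its shield. Origin: at bench height under the canister's centre. Its x points away from the robot (the front looks along -x), y left, z up; called 'station' below. Plate spans x -120 to +145, y -160 to +160 mm.
- canister_rim (a point): Middle of the blue canister's mouth, station z 90 mm: the top of the 6 mm springy rubber seal on its rim. Canister 84 (x) x 120 (y) mm.
- shield_edge (a point): Middle of the lower front edge of the clear spatter shield in its orange frame, at station x +5, y 0, z 291 mm. The shield spans station x +5 to +135, y -106 to +106, on two 20 mm posts at x 125, y -100 and +100 mm. It blocks a vertical gripper at the top of the bail's swing: tilt the tool about 40 degrees, fingers pointing forward (+x) and down.
- lid (a joint): Lid angle, rad: 0 = lying on the unsqueezed seal; positive = open (starts between 0.5 and 0.85); negative = pressed into the seal (about -0.03 when clamped). Stiff hinge: the lid stays where it is left; about 1 to 3 N at the tab moves it.
- lid_hinge (a point): On the lid's hinge line, at station x +46, y 0, z 92 mm; the line runs along station y. Its axes turn with the lid (x along the lid, away from the tab).
- lid_tab (a point): Centre of the orange tab on the front edge of the lid (lid 90 x 124 x 8 mm). Tab 30 mm wide (y), 8 mm thick, juts 20 mm. This point is 101 mm from the hinge line along the lid and 2 mm above it (lid shut: station x -55, z 94 mm), 9 mm from the lid's edge: pinch the 30 mm width with the very fingertips. Axes turn with the lid.
- bail (a joint): Bail angle, rad: 0 = straight up over its pivot (dead centre); negative = swung to the front (starts between -1.45 and -1.1); positive = past centre; stops at -1.75 and +0.45. Stays where it is left. Its wire meets the steel saddle on the lid at about -0.35; pushing over the crest near 0 takes about 10 N at the knob; it rests in the notch at about +0.24.
- bail_pivot (a point): On the bail's pivot line, at station x 0, y 0, z 66 mm; the line runs along station y. Its axes turn with the bail.
- bail_knob (a point): Centre of the red ball knob of the bail (28 mm across), 118 mm from the pivot line: at bail angle a it is at station x = 118 sin a, z = 66 + 118 cos a mm. An 8 mm stalk joins it to the middle of the cross wire (6 mm thick, 142 mm long along y, 38 mm inward of this point). Pinched at a fixed tool angle the turning ball works loose; pushing it from the front with the fingers' sides holds.
- brush: wire brush, 170 mm long, lying on the holder plate to the right of the canister (holder's -y side); bystander. Origin: its underside.
- spool: copper wire spool, 60 mm across, 35 mm high, on the holder plate to the left of the canister; bystander. Origin: its underside.
- coupon: blue and green plastic T-joint practice piece, 120 x 70 x 66 mm; bystander on the bench. Origin: its underside.
- pipe: upright steel practice pipe, 72 mm across, 100 mm high; bystander on the bench. Origin: its underside.
- can: closed can with a yellow band, 64 mm across, 120 mm high; bystander on the bench. Origin: its underside.
- mug: blue mug, 80 mm across, 90 mm high; bystander on the bench. Origin: its underside.

How it is judged (in metres and radians):
On the way, in this order (a step that is already met when the one before it is completed fails the run):
1. the lid is closed on its seal while the bail is still swung to the front (value of joint lid below 0.05 rad and value of joint bail below -0.6 rad), for 0.2 s.
2. the bail is past centre in the saddle and presses the lid into the seal (value of joint bail above 0.1 rad and value of joint lid below -0.02 rad), for 0.2 s.
At the end, for the whole second after the job is handed in: The bail rests past centre in the saddle's notch (bail angle between 0.1 and 0.36 rad), the lid is pressed at least 0.02 rad into its seal, both are at rest, and nothing is held (all of step 2 and value of joint bail below 0.36 rad and velocity of joint bail between -0.1 and 0.1 rad/s and velocity of joint lid between -0.1 and 0.1 rad/s); the robot touches nothing.
It fails at once if a bystander is moved more than 40 mm (distance of any of brush, spool, coupon, pipe, can, mug from where it was at the start of the episode above 0.04 m).
It also fails if it takes over 51 s, if anything falls off the work surface, if the arm or the gripper's body presses on something with over 40 N, if the wrist force passes 120 N, or if a joint passes its speed limit or range.

ROBOT

A 6-joint arm with a two-finger parallel gripper is mounted at the origin on the work surface. World frame = base frame: x ahead of the robot, y to its left, z up, the work surface at z = 0. Lengths are in mm, angles in rad, forces in N, time in s.
With the tool pointing down it reaches from about 350 to 975 mm from the base axis. Payload 7.1 kg.
Tool frame: the origin (TCP) lies at the very end of the fingers, on their centre line; the grasp point (between the pads) lies 19 mm behind it (ctrl.grip_point_offset is the distance from the TCP to the grasp point, in mm); x points along the fingers, y is the direction in which the jaws open and shut, and the axes are right-handed (so a half turn about x gives the same grasp; the last joint's range is limited). The gripper opens to 88 mm and grips with 3 to 60 N. Pads are 20 mm wide; open, the fingers measure 115 mm over their backs; the gripper's body (75 mm by 178 mm) begins 61 mm behind the grasp point.
Start: joints at [-1.286, 0.423, 1.63, -0, 1.089, -0.019], TCP at [186.985, -596.356, 187.275] pointing down, gripper open.
Joint ranges: [-3, 3], [-0.9, 2.11], [0.09, 2.58], [-1.31, 4.45], [0.11, 2.69], [-2.54, 2.54]. Speed limits (rad/s): [2.39, 2.39, 3.01, 3.14, 3.14, 3.14].

INTERFACE

Orientations are given as a rotation vector (axis times angle).
In Python, from workcell import ctrl, vision, workorder gives the robot as it stands.
- The arm moves only by the shell command python3 -m crank 'ROWS'. ROWS is JSON, a list of rows, each a list of 3 entries, a list of its own where there are three numbers: the shift along the tool's x, y, z in m, then the turn, a rotation vector about the tool's x, y, z in rad, then the finger opening in m, from 0 to 0.0878. In form: [[[dx, dy, dz], [wx, wy, wz], jaw], ...]. A call has exactly 8 rows; each row shifts and turns the commanded pose from where the row before left it, along the tool's axes as they then stand; what a row does not reach is not made up. A row lasts 1/12 s, in which the tool goes at most 41.7 mm and 7.16 degrees, less where a joint would pass 70% of its speed; a pose out of reach is approached as far as the arm can. A call with a gripper value outside its range is refused whole. The fingers move at their own pace and stop on an object; the grip force is fixed at half the most. Time passes only in rows, so rows that do not move let the fingers close, or fill a call up. It gives the time, the measured TCP pose, the force and the opening at its end, in the units of the state.
- ctrl.get_obs(): the state, without advancing time (a new reading comes with each control period).
- vision.get_image(name): name is "scene" or "side" or "wrist"; returns a dict with "img" (384x512x3 uint8, blue, green, red), "mtx" (3x3 intrinsics, pixels), "k1" (the pictures are not rectified: a ray, as slopes to the right and down, at radius r is drawn at 1 + k1 r^2 times it, then the intrinsics apply), "rvec" (rotation vector, rad) and "tvec" (3), from world to camera coordinates, as OpenCV has them; the wrist camera has in their place "hand_eye" (4x4, takes a point from camera to tool coordinates, whose origin is the TCP and whose axes are the tool frame's). Camera axes: x right, y down, z forward; pixel columns grow to the right and rows downward; lengths in mm; the calibration is good to about 2 mm. A picture is of the moment at which its call begins: read the wrist's pose just before it. There is no depth.
- workorder.close_job(): hands the job in, once; it reports no verdict.
The state is a dict: "t": time; "qpos": joint angles; "qvel": joint speeds; "joint_torque": joint torques, N m; "ee_pos": TCP position; "orientation": TCP orientation; "ft_force": force on the tool from outside, world axes, zero at the start; "moment": the same for the moment, N m; "width": finger opening in mm.
Only numpy, scipy, OpenCV 4.12 (cv2) and the standard library are available. Lean on these libraries where they do the work, as an engineer would, in place of code of your own. Each camera call takes 0.05 s, during which the arm holds its last target.

## Working session

There is one attempt and no reset: what is moved stays moved. The work goes in short steps, Python scripts to look and compute and a shell command to move; the robot and the scene stay as the last step left them, time stands still between calls to the robot, and variables do not carry over. Pictures are saved under pics/ and viewed, and the job is handed in when it is done.

```bash
ls -la; mkdir -p pics
python3 - <<'E'
from workcell import ctrl, vision
import cv2
print(ctrl.get_obs(), ctrl.grip_point_offset)
for n in ["scene","side","wrist"]:
    d=vision.get_image(n); cv2.imwrite(f"pics/{n}0.png",d["img"])
    print(n,{k:v for k,v in d.items() if k!="img"})
E
```

```text
total 12
drwxr-xr-x  3 agent agent 4096 Dec  7 16:09 .
drwxr-xr-x 23 root  root  4096 Dec  7 16:09 ..
drwxr-xr-x  2 agent agent 4096 Dec  7 16:09 pics
{'t': 0.0, 'qpos': array([-1.28596965e+00,  4.23853336e-01,  1.63068326e+00, -2.77891253e-05,
        1.08859536e+00, -1.89807906e-02]), 'qvel': array([-0.00064989,  0.000169  , -0.00078282, -0.00088468,  0.00015738,
       -0.00023475]), 'joint_torque': array([-1.36541836e-03, -5.44625688e+01, -2.73658347e+01,  6.40685298e-02,
        2.26576289e-02, -7.03683486e-05]), 'ee_pos': array([ 186.82865689, -595.78359154,  186.49658683]), 'orientation': array([ 2.05820597,  0.31671154, -2.0586816 ]), 'ft_force': array([ 0.07490967, -0.11437393,  0.58644778]), 'moment': array([-0.02455253,  0.02207955, -0.02098437]), 'width': 87.80717054321967} 18.700000000000003
scene {'mtx': array([[461.27129921,   0.        , 255.38130956],
       [  0.        , 461.27129921, 187.32557713],
       [  0.        ,   0.        ,   1.        ]]), 'k1': -0.10814623860909588, 'rvec': array([ 2.48940834,  0.78788923, -0.23272262]), 'tvec': array([-448.56984713, -
[... 196 characters left out ...]
), 'k1': -0.15198561697302707, 'rvec': array([ 0.99471764, -2.38934184,  1.11613927]), 'tvec': array([ 386.71186745,  400.0224544 , 1326.83374077])}
wrist {'mtx': array([[266.3080134 ,   0.        , 255.15160777],
       [  0.        , 266.3080134 , 190.62966881],
       [  0.        ,   0.        ,   1.        ]]), 'k1': -0.054188436540887834, 'hand_eye': array([[ 1.18526624e-03, -3.06918280e-01,  9.51735134e-01,
        -1.97322401e+02],
       [ 9.99999232e-01,  7.09085755e-04, -1.01670509e-03,
         1.03539299e+00],
       [-3.62816448e-04,  9.51735607e-01,  3.06918885e-01,
        -8.54612483e+01],
       [ 0.00000000e+00,  0.00000000e+00,  0.00000000e+00,
         1.00000000e+00]])}
```

View pics/scene0.png

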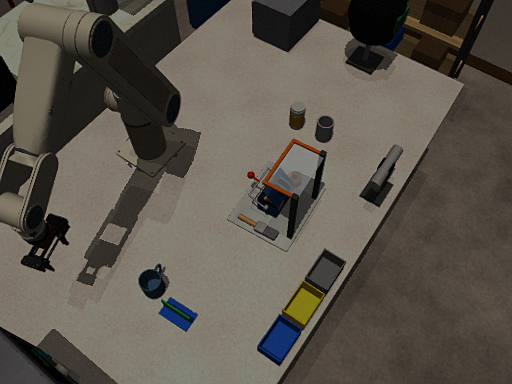

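View pics/side0.png

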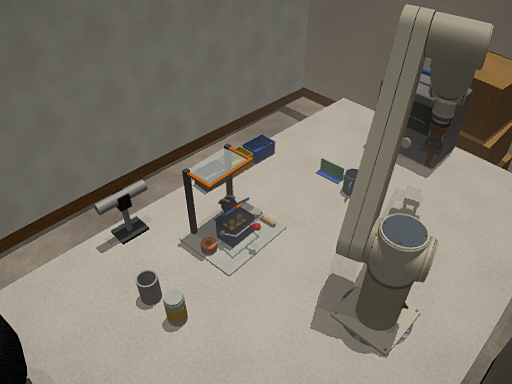

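View pics/wrist0.png

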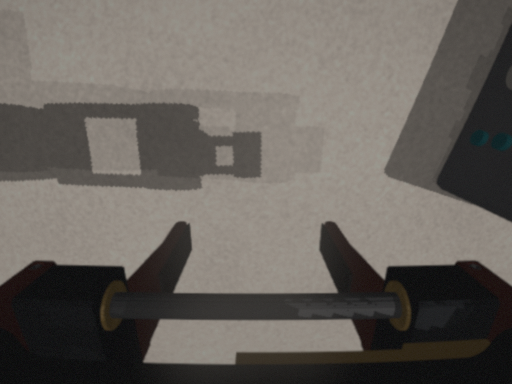

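Scene shows the station around px (278,200) with the red knob at about (250,175). Side shows the knob near (256,226), the canister near (238,222) and the spool near (208,245). The wrist camera sees only the bench. Next I'll zoom and triangulate.

```bash
cat > h.py <<'E'
import numpy as np, cv2
from scipy.spatial.transform import Rotation as R
from workcell import ctrl, vision
def cam(d, obs=None):
    if "rvec" in d:
        Rw=cv2.Rodrigues(d["rvec"])[0]; return Rw.T, -Rw.T@d["tvec"]
    T=np.eye(4); T[:3,:3]=R.from_rotvec(obs["orientation"]).as_matrix(); T[:3,3]=obs["ee_pos"]
    M=T@d["hand_eye"]; return M[:3,:3], M[:3,3]
def ray(d,px,obs=None):
    A,c=cam(d,obs); K=d["mtx"]
    p=cv2.undistortPoints(np.array([[px]],float),K,np.array([d["k1"],0,0,0.]))[0,0]
    # drawn = r(1+k1 r^2)
    v=A@np.array([p[0],p[1],1]); return c,v/np.linalg.norm(v)
def plane(d,px,z,obs=None):
    c,v=ray(d,px,obs); return c+v*(z-c[2])/v[2]
def tri(*rs):
    A=np.zeros((3,3));b=np.zeros(3)
    for c,v in rs:
        P=np.eye(3)-np.outer(v,v);A+=P;b+=P@c
    x=np.linalg.solve(A,b); return x,[np.linalg.norm(np.cross(x-c,v)) for c,v in rs]
def proj(d,X,obs=None):
    A,c=cam(d,obs); rv=cv2.Rodrigues(A.T)[0]
    return cv2.projectPoints(np.atleast_2d(np.array(X,float)),rv,-A.T@c,d["mtx"],np.array([d["k1"],0,0,0.]))[0][:,0]
E
python3 - <<'E'
from h import *
for n,(x,y,w,h) in {"scene":(215,130,130,120),"side":(170,135,130,140)}.items():
    im=cv2.imread(f"pics/{n}0.png")[y:y+h,x:x+w]
    cv2.imwrite(f"pics/{n}0z.png",np.clip(cv2.resize(im,None,fx=min(800//w,600//h),fy=min(800//w,600//h),interpolation=cv2.INTER_CUBIC).astype(float)*1.5,0,255).astype(np.uint8))
E
```

```text
(no output)
```

View pics/scene0z.png

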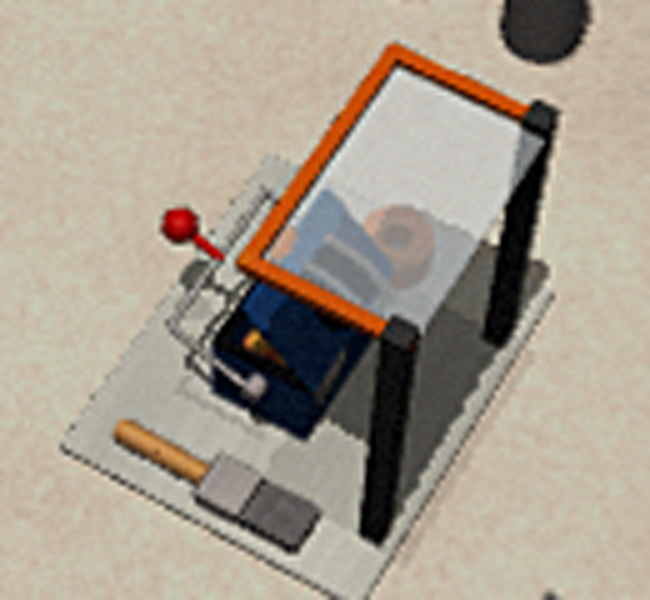

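View pics/side0z.png

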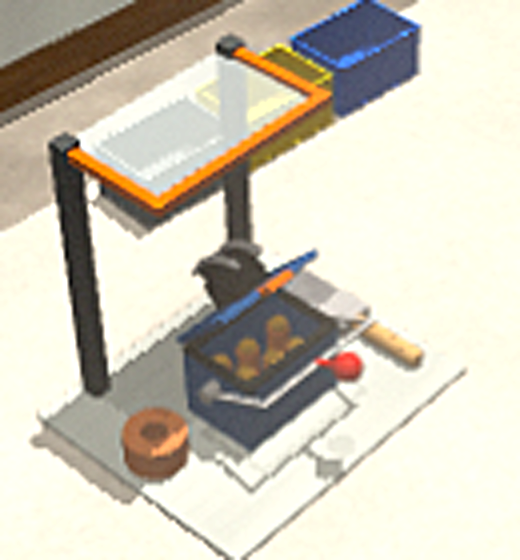

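Zoomed, plate corners, frame corners, knob and lid tab (side z (277,283)) are visible. Scene zoomed knob is at (180,225).

Run:
```python
from h import *
S=vision.get_image("scene");D=vision.get_image("side")
def knob(d,box):
    hsv=cv2.cvtColor(d["img"],cv2.COLOR_BGR2HSV);x,y,w,h=box
    m=(((hsv[...,0]<4)|(hsv[...,0]>174))&(hsv[...,1]>170)&(hsv[...,2]>80))
    k=np.zeros_like(m);k[y:y+h,x:x+w]=1;m&=k
    ys,xs=np.where(m);return np.array([xs.mean(),ys.mean()]),len(xs)
ks,n1=knob(S,(243,167,12,13));kd,n2=knob(D,(251,220,12,12));print(ks,n1,kd,n2)
print("knob",tri(ray(S,ks),ray(D,kd)))
s=lambda x,y:(215+x/5-.4,130+y/5-.4); e=lambda x,y:(170+x/4-.4,135+y/4-.4)
P={"FL":[plane(S,s(265,157),8),plane(D,e(237,560),8)],"FR":[plane(S,s(62,447),8),plane(D,e(466,370),8)],"BL":[plane(S,s(553,290),8),plane(D,e(38,413),8)],"BR":[plane(S,s(365,602),8)]}
for k,v in P.items(): print(k,[np.round(q,1) for q in v])
src=[];dst=[]
loc={"FL":(-120,160),"FR":(-120,-160),"BL":(145,160),"BR":(145,-160)}
for k,v in P.items():
    for q in v: src.append(loc[k]);dst.append(q[:2])
src=np.array(src,float);dst=np.array(dst)
def fit(src,dst):
    a=src-src.mean(0);b=dst-dst.mean(0)
    yaw=np.arctan2((a[:,0]*b[:,1]-a[:,1]*b[:,0]).sum(),(a*b).sum())
    c,s_=np.cos(yaw),np.sin(yaw);M=np.array([[c,-s_],[s_,c]])
    t=dst.mean(0)-M@src.mean(0);return yaw,t,np.round(dst-(src@M.T+t),1)
print(fit(src,dst))
fr=[tri(ray(S,s(393,43)),ray(D,e(157,203))),tri(ray(S,s(238,263)),ray(D,e(330,90)))]
print("frame FL,FR",fr)
print("tab side ray", )
```

```text
[250.61538462 174.15384615] 26 [256.  224.8] 20
knob (array([479.99650647,  71.63920241, 119.40850039]), [np.float64(1.833959821292145), np.float64(1.8339598212920558)])
FL [array([454.8, 221.7,   8. ]), array([453.1, 233.1,   8. ])]
FR [array([480.1, -91.2,   8. ]), array([470.1, -80.5,   8. ])]
BL [array([717.2, 247.4,   8. ]), array([715.5, 250.5,   8. ])]
BR [array([742. , -65.7,   8. ])]
(np.float64(0.07418275668106265), array([584.22319192,  79.87034279]), array([[ 2.1, -8.8],
       [ 0.4,  2.6],
       [ 3.7, -2.6],
       [-6.3,  8.1],
       [ 0.2, -2.8],
       [-1.5,  0.3],
       [ 1.3,  3.2]]))
frame FL,FR [(array([585.48695735, 183.30808026, 301.57901395]), [np.float64(0.9114911484135187), np.float64(0.9114911484135145)]), (array([600.19726482, -26.93220387, 300.59535025]), [np.float64(1.179480037041291), np.float64(1.1794800370415384)])]
tab side ray
```

```bash
cat >> h.py <<'E'
YAW=0.071; O=np.array([586.5,78.5,0.])
def RS(): return R.from_euler('z',YAW).as_matrix()
def st(p): return RS().T@(np.asarray(p)-O)
def wd(p): return RS()@np.asarray(p,float)+O
def tool(th):  # tilt deg fingers forward
    t=np.radians(th); d=np.array([np.sin(t),0,-np.cos(t)]);y=np.array([0,1,0.]);return RS()@np.c_[d,y,np.cross(d,y)]
def go(p,th,o=None,T=None):
    """p in station mm. print total shift in start tool axes & total turn"""
    o=o or ctrl.get_obs(); A=R.from_rotvec(o["orientation"]).as_matrix() if T is None else T
    dw=wd(p)-o["ee_pos"]; B=tool(th)
    print("shift tool(mm)",np.round(A.T@dw,1),"shift in final tool axes",np.round(B.T@dw,1),"turn",np.round(R.from_matrix(A.T@B).as_rotvec(),3))
def where():
    o=ctrl.get_obs();A=R.from_rotvec(o["orientation"]).as_matrix()
    print("t",round(o["t"],2),"st",np.round(st(o["ee_pos"]),1),"d",np.round(RS().T@A[:,0],3),"y",np.round(RS().T@A[:,1],3),"F",np.round(RS().T@o["ft_force"],1),"w",round(o["width"],1),"q",np.round(o["qpos"],2)); return o
E
python3 - <<'E'
from h import *
where(); print(np.round(R.from_rotvec(ctrl.get_obs()["orientation"]).as_matrix(),3)); go([-190,0,230],30)
E
```

```text
t 0.25 st [-446.5 -644.6  186.9] d [-0.     0.001 -1.   ] y [ 0.231 -0.973 -0.001] F [ 0.1 -0.2 -0. ] w 88.0 q [-1.29  0.42  1.63 -0.    1.09 -0.02]
[[-0.     0.299 -0.954]
 [ 0.001 -0.954 -0.299]
 [-1.    -0.001  0.   ]]
shift tool(mm) [ -42.7 -568.  -398.3] shift in final tool axes [ 90.9 644.6 243.7] turn [-2.816 -0.089  0.755]
```

```bash
r='x'; python3 -m crank '[[[-0.005,-0.0195,-0.035],[0,0,0],0.0878],[[-0.005,-0.0195,-0.035],[0,0,0],0.0878],[[-0.005,-0.0195,-0.035],[0,0,0],0.0878],[[-0.005,-0.0195,-0.035],[0,0,0],0.0878],[[-0.005,-0.0195,-0.035],[0,0,0],0.0878],[[-0.005,-0.0195,-0.035],[0,0,0],0.0878],[[-0.005,-0.0195,-0.035],[0,0,0],0.0878],[[-0.005,-0.0195,-0.035],[0,0,0],0.0878]]'
python3 -m crank '[[[0,-0.025,-0.006],[0,0,0],0.0878],[[0,-0.025,-0.006],[0,0,0],0.0878],[[0,-0.025,-0.006],[0,0,0],0.0878],[[0,-0.025,-0.006],[0,0,0],0.0878],[[0,-0.025,-0.006],[0,0,0],0.0878],[[0,-0.025,-0.006],[0,0,0],0.0878],[[0,-0.025,-0.006],[0,0,0],0.0878],[[0,-0.025,-0.006],[0,0,0],0.0878]]'
python3 - <<'E'
from h import *
where(); go([-190,0,230],0);go([-190,0,230],30)
E
```

```text
t: 0.92
ee_pos: [408.5, -362.1, 227.6]
orientation: [2.058, 0.315, -2.058]
ft_force: [1.0, -1.1, 0.4]
width: 87.6
t: 1.58
ee_pos: [393.1, -157.3, 227.3]
orientation: [2.058, 0.315, -2.058]
ft_force: [0.9, 0.3, 0.7]
width: 87.8
t 1.58 st [-209.6 -221.5  227.3] d [ 0. -0. -1.] y [ 0.23  -0.973  0.   ] F [0.9 0.2 0.7] w 87.8 q [-0.41  0.06  2.01  0.    1.07  0.86]
shift tool(mm) [  -2.7 -211.   -70.1] shift in final tool axes [ -2.7 221.5  19.6] turn [-2.909  0.    -0.   ]
shift tool(mm) [  -2.7 -211.   -70.1] shift in final tool axes [  7.5 221.5  18.3] turn [-2.816 -0.088  0.754]
```

```bash
python3 -m crank '[[[0,-0.0264,-0.0088],[0,0,0],0.05],[[0,-0.0264,-0.0088],[0,0,0],0.05],[[0,-0.0264,-0.0088],[0,0,0],0.05],[[0,-0.0264,-0.0088],[0,0,0],0.05],[[0,-0.0264,-0.0088],[0,0,0],0.05],[[0,-0.0264,-0.0088],[0,0,0],0.05],[[0,-0.0264,-0.0088],[0,0,0],0.05],[[0,-0.0264,-0.0088],[0,0,0],0.05]]'
for i in 1 2 3; do python3 -m crank '[[[0,0,0],[-0.1212,0,0],0.0],[[0,0,0],[-0.1212,0,0],0.0],[[0,0,0],[-0.1212,0,0],0.0],[[0,0,0],[-0.1212,0,0],0.0],[[0,0,0],[-0.1212,0,0],0.0],[[0,0,0],[-0.1212,0,0],0.0],[[0,0,0],[-0.1212,0,0],0.0],[[0,0,0],[-0.1212,0,0],0.0]]'; done
python3 - <<'E'
from h import *
o=where(); d=vision.get_image("wrist");cv2.imwrite("pics/w1.png",d["img"]);go([-60,0,230],15)
E
```

```text
t: 2.25
ee_pos: [397.2, 65.4, 227.4]
orientation: [2.058, 0.315, -2.057]
ft_force: [0.7, -0.3, -0.4]
width: 50.1
t: 2.92
ee_pos: [397.4, 64.0, 227.3]
orientation: [1.421, 1.057, -1.42]
ft_force: [-0.1, -0.1, -0.4]
width: 1.3
t: 3.58
ee_pos: [397.4, 64.0, 227.3]
orientation: [0.697, 1.456, -0.697]
ft_force: [-0.3, -0.8, -0.9]
width: 0.4
t: 4.25
ee_pos: [397.4, 64.0, 227.3]
orientation: [-0.06, 1.57, 0.061]
ft_force: [-0.9, 0.3, 0.6]
width: 0.8
t 4.25 st [-189.7   -1.   227.3] d [ 0.  0. -1.] y [-0.006  1.     0.   ] F [-0.9  0.4  0.6] w 0.8 q [ 0.13  0.03  2.05  0.    1.06 -1.52]
shift tool(mm) [ -2.7  -0.7 129.6] shift in final tool axes [ 30.9   1.  125.9] turn [ 0.013 -0.262 -0.002]
```

View pics/w1.png

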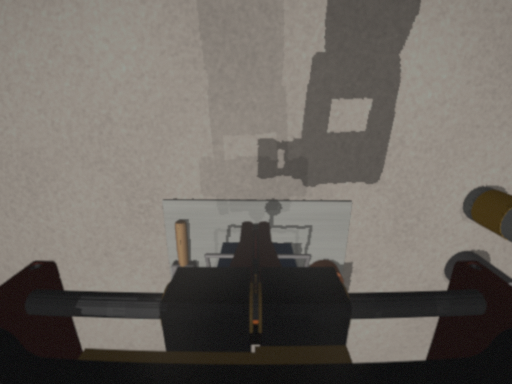

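Wrist view: the plate's front corners are at about (163,200) and (351,200). The closed fingers hide the lid. The knob's shadow is at (273,207).

Run:
```python
from h import *
o=ctrl.get_obs(); d=vision.get_image("wrist"); g=cv2.imread("pics/w1.png")
for p in [(163,199.5),(351,199.5)]:
    q=plane(d,p,8,o);print(np.round(q,1),np.round(st(q),1))
S=vision.get_image("scene");D=vision.get_image("side")
for d in (S,D):
    pts=[wd(p) for p in [(-55+101-101*np.cos(a),0,92+101*np.sin(a)) for a in (.5,.7,.85)]]
    print(np.round(proj(d,pts),1))
im=D["img"][190:250,205:285];cv2.imwrite("pics/side1z.png",np.clip(cv2.resize(im,None,fx=9,fy=9,interpolation=cv2.INTER_CUBIC).astype(float)*1.3,0,255).astype(np.uint8))
im=S["img"][150:230,225:315];cv2.imwrite("pics/scene1z.png",np.clip(cv2.resize(im,None,fx=7,fy=7,interpolation=cv2.INTER_CUBIC).astype(float)*1.5,0,255).astype(np.uint8))
```

```text
[475.6 -84.3   8. ] [-122.2 -154.5    8. ]
[449.1 228.9   8. ] [-126.4  159.8    8. ]
[[265.6 178.6]
 [268.4 177.5]
 [270.9 177.1]]
[[243.1 212.2]
 [240.7 207.3]
 [238.4 203.7]]
```

View pics/side1z.png

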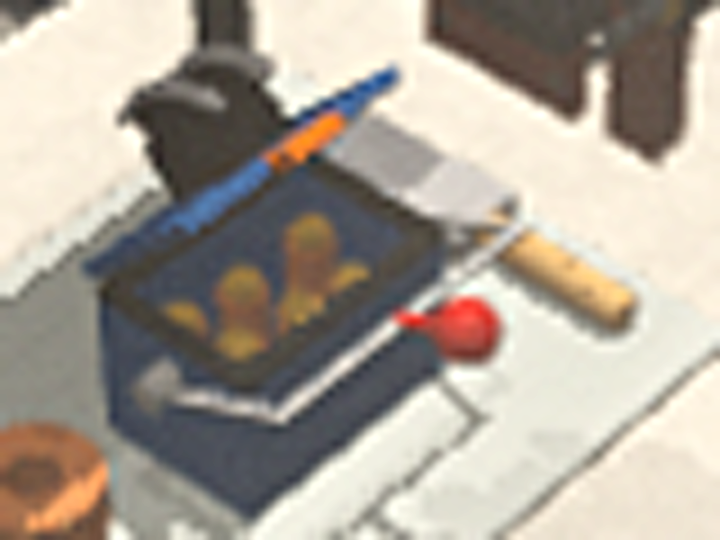

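View pics/scene1z.png

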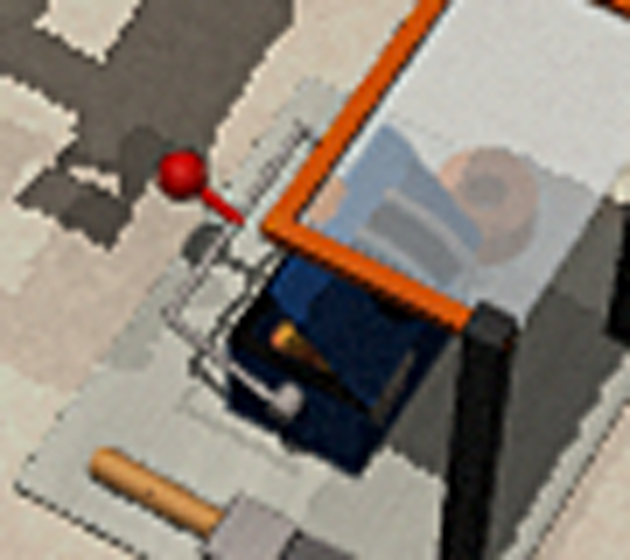

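Tab in the side view is at px (238.5,205), so the lid angle is about 0.78. The station origin is about (585,79.5). I'll tilt 20° and come in above the tab.

```bash
sed -i 's/O=np.array.*/O=np.array([585.,79.5,0.])/' h.py
python3 -m crank '[[[0,0,0],[0,-0.0873,0],0.0],[[0,0,0],[0,-0.0873,0],0.0],[[0,0,0],[0,-0.0873,0],0.0],[[0,0,0],[0,-0.0873,0],0.0],[[0.011,0.0003,0.03],[0,0,0],0.0],[[0.011,0.0003,0.03],[0,0,0],0.0],[[0.011,0.0003,0.03],[0,0,0],0.0],[[0.011,0.0003,0.03],[0,0,0],0.0]]'
python3 - <<'E'
from h import *
where(); go([-15,0,195],20)
S=vision.get_image("scene");D=vision.get_image("side")
im=np.hstack([cv2.resize(S["img"][110:230,205:325],None,fx=3.3,fy=4),cv2.resize(D["img"][130:250,185:305],None,fx=3.3,fy=4)])
cv2.imwrite("pics/v2.png",im)
E
```

```text
t: 5.12
ee_pos: [526.1, 74.4, 227.3]
orientation: [-0.04, 1.22, 0.06]
ft_force: [0.4, 0.1, 0.4]
width: 0.7
t 5.12 st [-59.1  -0.9 227.3] d [ 0.343  0.    -0.939] y [0.003 1.    0.001] F [0.4 0.1 0.4] w 0.7 q [ 0.13  0.08  2.05 -0.03  0.66 -1.48]
shift tool(mm) [45.5  1.  30.3] shift in final tool axes [45.5  0.9 30.4] turn [-0.004  0.001 -0.   ]
```

View pics/v2.png

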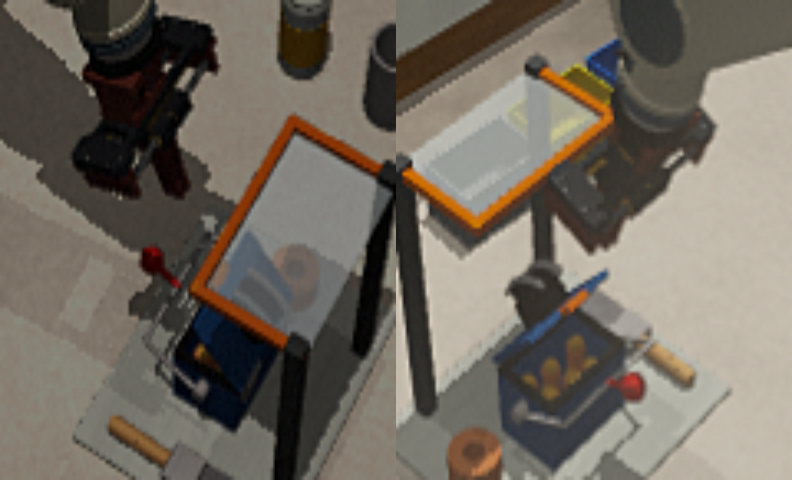

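The gripper is in front of the shield and clear of the bail.

```bash
python3 -m crank '[[[0.0057,0.0001,0.0038],[0,0,0],0.0],[[0.0057,0.0001,0.0038],[0,0,0],0.0],[[0.0057,0.0001,0.0038],[0,0,0],0.0],[[0.0057,0.0001,0.0038],[0,0,0],0.0],[[0.0057,0.0001,0.0038],[0,0,0],0.0],[[0.0057,0.0001,0.0038],[0,0,0],0.0],[[0.0057,0.0001,0.0038],[0,0,0],0.0],[[0.0057,0.0001,0.0038],[0,0,0],0.0]]'
python3 - <<'E'
from h import *
where(); go([-18,0,160],20)
S=vision.get_image("scene");D=vision.get_image("side")
im=np.hstack([cv2.resize(S["img"][110:230,205:325],None,fx=3.3,fy=4),cv2.resize(D["img"][130:250,185:305],None,fx=3.3,fy=4)])
cv2.imwrite("pics/v3.png",im)
E
```

```text
t: 5.88
ee_pos: [569.3, 78.3, 194.1]
orientation: [-0.043, 1.221, 0.062]
ft_force: [-0.6, 0.6, -0.0]
width: 0.6
t 5.88 st [-1.570e+01 -1.000e-01  1.941e+02] d [ 0.342  0.    -0.94 ] y [0. 1. 0.] F [-0.5  0.6 -0. ] w 0.6 q [ 0.13  0.19  2.   -0.03  0.6  -1.49]
shift tool(mm) [ 31.3   0.1 -13.8] shift in final tool axes [ 31.3   0.1 -13.8] turn [-0.  0. -0.]
```

View pics/v3.png

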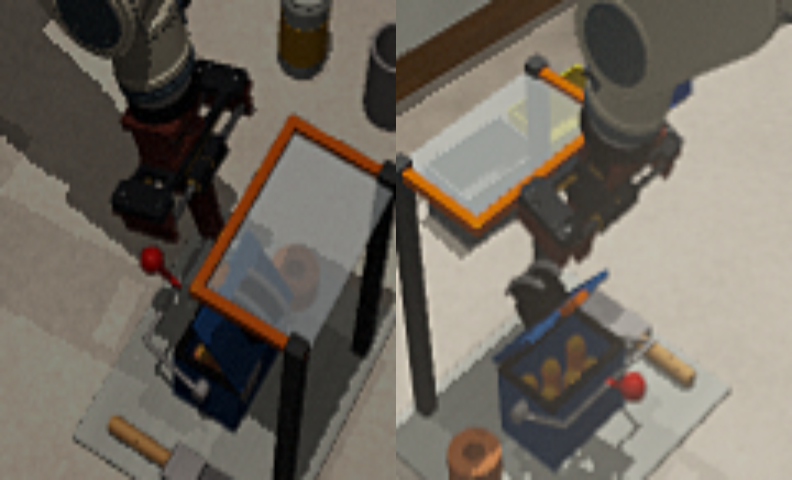

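```bash
python3 -m crank '[[[0.0039,0,-0.0017],[0,0,0],0.0],[[0.0039,0,-0.0017],[0,0,0],0.0],[[0.0039,0,-0.0017],[0,0,0],0.0],[[0.0039,0,-0.0017],[0,0,0],0.0],[[0.0039,0,-0.0017],[0,0,0],0.0],[[0.0039,0,-0.0017],[0,0,0],0.0],[[0.0039,0,-0.0017],[0,0,0],0.0],[[0.0039,0,-0.0017],[0,0,0],0.0]]'
python3 - <<'E'
from h import *
where(); go([-30,0,130],20)
S=vision.get_image("scene");D=vision.get_image("side")
im=np.hstack([cv2.resize(S["img"][110:230,205:325],None,fx=3.3,fy=4),cv2.resize(D["img"][130:250,185:305],None,fx=3.3,fy=4)])
cv2.imwrite("pics/v4.png",im)
E
```

```text
t: 6.65
ee_pos: [566.7, 78.1, 160.1]
orientation: [-0.043, 1.221, 0.062]
ft_force: [-0.3, 0.0, 0.7]
width: 0.3
t 6.65 st [-1.840e+01 -1.000e-01  1.601e+02] d [ 0.342 -0.    -0.94 ] y [-0.  1. -0.] F [-0.3  0.1  0.7] w 0.3 q [ 0.13  0.24  2.03 -0.04  0.51 -1.48]
shift tool(mm) [ 24.3   0.1 -21.3] shift in final tool axes [ 24.3   0.1 -21.3] turn [0. 0. 0.]
```

View pics/v4.png

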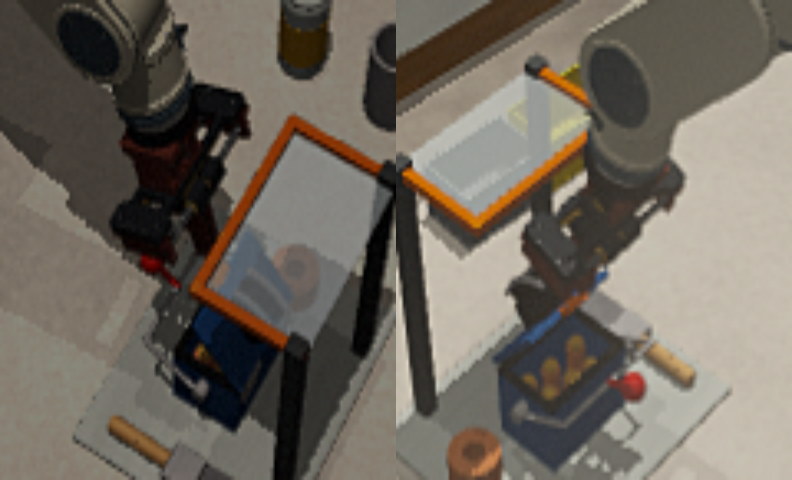

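```bash
python3 -m crank '[[[0.0025,0,-0.0011],[0,0,0],0.0],[[0.0025,0,-0.0011],[0,0,0],0.0],[[0.0025,0,-0.0011],[0,0,0],0.0],[[0.0025,0,-0.0011],[0,0,0],0.0],[[0.0025,0,-0.0011],[0,0,0],0.0],[[0.0025,0,-0.0011],[0,0,0],0.0],[[0.0025,0,-0.0011],[0,0,0],0.0],[[0.0025,0,-0.0011],[0,0,0],0.0]]'
python3 - <<'E'
from h import *
where(); go([-40,0,101],20)
S=vision.get_image("scene");D=vision.get_image("side")
im=np.hstack([cv2.resize(S["img"][110:230,205:325],None,fx=3.3,fy=4),cv2.resize(D["img"][130:250,185:305],None,fx=3.3,fy=4)])
cv2.imwrite("pics/v5.png",im)
E
```

```text
t: 7.42
ee_pos: [562.7, 77.7, 138.3]
orientation: [-0.044, 1.226, 0.062]
ft_force: [-28.2, -0.3, 31.9]
width: 0.2
t 7.42 st [-22.4  -0.2 138.3] d [ 0.337 -0.    -0.941] y [ 0.  1. -0.] F [-28.2   1.7  31.9] w 0.2 q [ 0.13  0.28  2.05 -0.04  0.47 -1.48]
shift tool(mm) [ 29.2   0.2 -29.2] shift in final tool axes [ 29.    0.2 -29.3] turn [-0.    -0.005  0.   ]
```

View pics/v5.png

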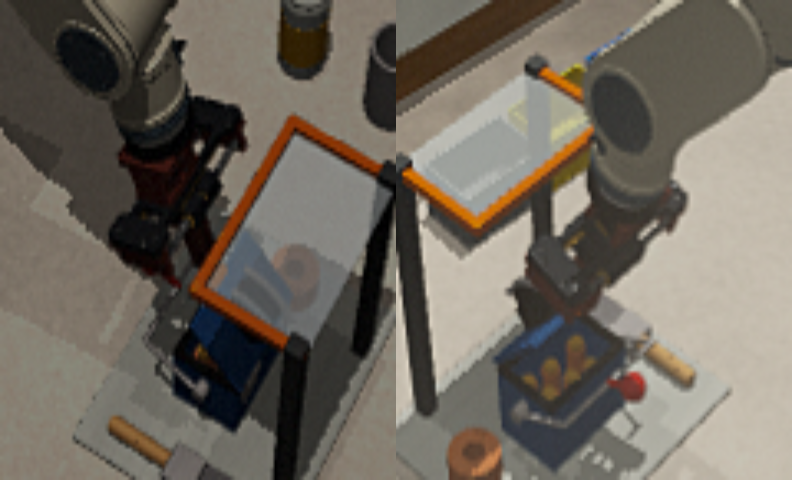

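Run:
```python
from h import *
o=where(); W=vision.get_image("wrist")
S=vision.get_image("scene");D=vision.get_image("side")
cv2.imwrite("pics/w6.png",np.clip(W["img"][180:384].astype(float)*1.8,0,255).astype(np.uint8))
im=np.clip(cv2.resize(D["img"][180:250,205:285],None,fx=8,fy=8,interpolation=cv2.INTER_CUBIC).astype(float)*1.8,0,255).astype(np.uint8)
cv2.imwrite("pics/v6.png",im)
tip=o["ee_pos"]; print(proj(D,[tip]),proj(S,[tip]))
for a in (.5,.6,.7,.8): print(a,proj(D,[wd((46-112*np.cos(a),y,92+112*np.sin(a))) for y in(-15,0,15)]).round(1).tolist())
```

```text
t 7.52 st [-23.6  -0.2 137.7] d [ 0.336 -0.    -0.942] y [ 0.  1. -0.] F [-17.9   0.9  16.7] w 0.5 q [ 0.13  0.28  2.06 -0.04  0.47 -1.48]
[[239.32141847 210.65739797]] [[269.85030233 180.83959573]]
0.5 [[248.0, 210.5], [245.2, 212.6], [242.3, 214.8]]
0.6 [[246.8, 207.8], [243.9, 209.9], [241.0, 212.1]]
0.7 [[245.3, 205.1], [242.4, 207.2], [239.5, 209.4]]
0.8 [[243.7, 202.4], [240.8, 204.5], [237.9, 206.7]]
```

View pics/w6.png

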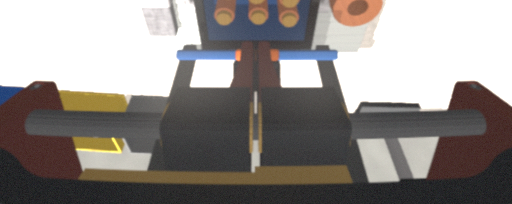

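View pics/v6.png

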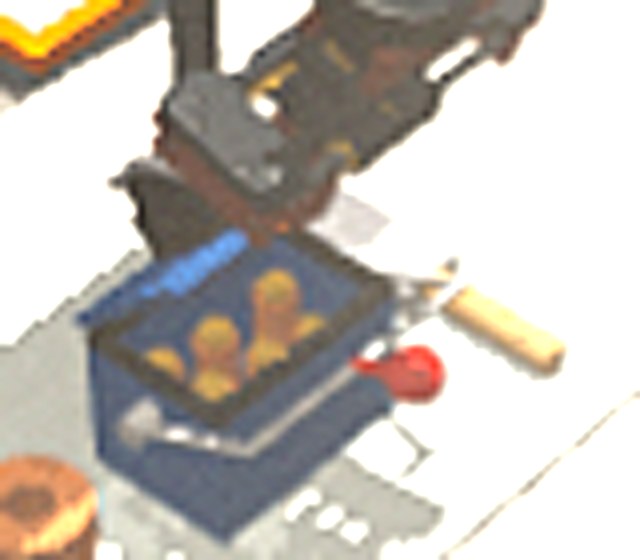

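The wrist view shows the fingers in front of the tab's end rather than over the lid, and the force confirms it, so I backed the wrong line. I'll retreat along the fingers, tilt to 40° and come in further over the lid.

```bash
python3 -m crank '[[[-0.008,0,0],[0,0,0],0.0],[[-0.008,0,0],[0,0,0],0.0],[[-0.008,0,0],[0,0,0],0.0],[[-0.008,0,0],[0,0,0],0.0],[[-0.008,0,0],[0,0,0],0.0],[[-0.008,0,0],[0,0,0],0.0],[[-0.008,0,0],[0,0,0],0.0],[[-0.008,0,0],[0,0,0],0.0]]'
python3 -m crank '[[[0,0,0],[0,-0.0873,0],0.0],[[0,0,0],[0,-0.0873,0],0.0],[[0,0,0],[0,-0.0873,0],0.0],[[0,0,0],[0,-0.0873,0],0.0],[[0,0,0],[0,0,0],0.0],[[0,0,0],[0,0,0],0.0],[[0,0,0],[0,0,0],0.0],[[0,0,0],[0,0,0],0.0]]'
python3 - <<'E'
from h import *
o=where(); go([5,0,190],40)
W=vision.get_image("wrist")
D=vision.get_image("side")
cv2.imwrite("pics/w7.png",np.clip(W["img"].astype(float)*1.8,0,255).astype(np.uint8))
im=np.clip(cv2.resize(D["img"][170:250,205:285],None,fx=7,fy=7,interpolation=cv2.INTER_CUBIC).astype(float)*1.8,0,255).astype(np.uint8)
cv2.imwrite("pics/v7.png",im)
E
```

```text
t: 8.33
ee_pos: [543.3, 76.4, 199.8]
orientation: [-0.043, 1.221, 0.062]
ft_force: [-0.1, -0.9, 0.2]
width: 0.3
t: 9.0
ee_pos: [545.3, 74.0, 202.1]
orientation: [-0.038, 0.928, 0.052]
ft_force: [-0.4, -0.7, 1.0]
width: 0.7
t 9.0 st [-40.   -2.7 202.1] d [ 0.599 -0.014 -0.801] y [ 0.01   1.    -0.011] F [-0.4 -0.7  1. ] w 0.7 q [ 0.15  0.09  2.25 -0.39  0.17 -1.12]
shift tool(mm) [36.6  3.2 28.8] shift in final tool axes [38.2  2.7 26.7] turn [-0.001 -0.056  0.014]
```

View pics/w7.png

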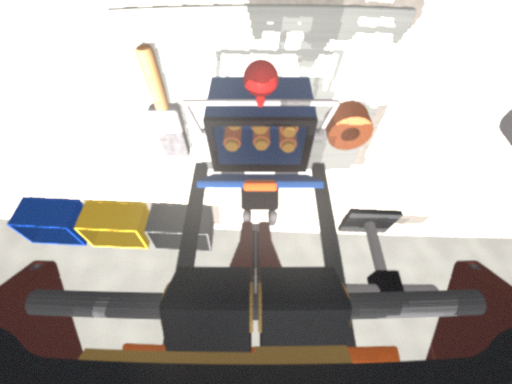

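View pics/v7.png

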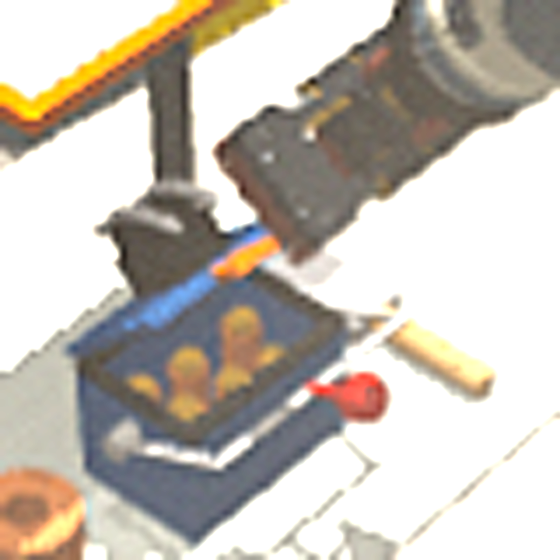

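The wrist joint ran near its limit (q5 0.17), so I'll use about 32° tilt. The wrist view is clear: knob at (261,78), tab end at (260,187), lid edge seen edge-on. Refining positions from it.

Run:
```python
from h import *
o=ctrl.get_obs(); W=vision.get_image("wrist"); D=vision.get_image("side"); S=vision.get_image("scene")
def blob(img,lo,hi,box,s=150,v=60):
    hsv=cv2.cvtColor(img,cv2.COLOR_BGR2HSV);x,y,w,h=box
    H=hsv[...,0].astype(int);H=np.where(H>150,H-180,H)
    m=(H>=lo)&(H<=hi)&(hsv[...,1]>s)&(hsv[...,2]>v);k=np.zeros_like(m);k[y:y+h,x:x+w]=1
    m=(m&k).astype(np.uint8);(c,r)=cv2.minEnclosingCircle(cv2.findNonZero(m));p=cv2.findNonZero(m)[:,0]
    return p.mean(0),c,r,len(p)
kw=blob(W["img"],-6,3,(235,55,50,42)); print("knob wrist",kw)
tw=blob(W["img"],4,15,(235,178,50,18)); print("tab wrist",tw)
td=blob(D["img"],4,16,(230,198,18,14)); print("tab side",td)
ks=(250.6,174.15);kd=(256.,224.8)
for nm,rs in {"knob w+s+d":[ray(W,kw[1],o),ray(S,ks),ray(D,kd)],"knob w+s":[ray(W,kw[1],o),ray(S,ks)],"knob w+d":[ray(W,kw[1],o),ray(D,kd)],"tab":[ray(W,tw[0],o),ray(D,td[0])]}.items():
    x,e=tri(*rs);print(nm,np.round(x,1),np.round(st(x),1),np.round(e,1))
```

```text
knob wrist (array([261.34579439,  86.61682243]), (260.5, 83.5), 14.916534423828125, 321)
tab wrist (array([259.99115044, 187.16371681]), (259.5, 187.5), 15.700418472290039, 226)
tab side (array([240.04545455, 206.36363636]), (240.0, 206.5), 4.717090606689453, 22)
knob w+s+d [480.   72.  119.6] [-105.3   -0.   119.6] [0.7 2.2 1.6]
knob w+s [479.2  71.4 120. ] [-106.1   -0.5  120. ] [1.4 1.4]
knob w+d [481.1  72.7 119.2] [-104.1    0.6  119.2] [0.4 0.4]
tab [556.1  78.5 163.9] [-28.9   1.  163.9] [1.1 1.1]
```

```bash
python3 -m crank '[[[0,0,0],[0,0.04,0],0.0],[[0,0,0],[0,0.04,0],0.0],[[0,0,0],[0,0,0],0.0],[[0,0,0],[0,0,0],0.0],[[0,0,0],[0,0,0],0.0],[[0,0,0],[0,0,0],0.0],[[0,0,0],[0,0,0],0.0],[[0,0,0],[0,0,0],0.0]]'
python3 - <<'E'
from h import *
o=where(); go([6,0,192],32);go([6,0,192],35)
E
```

```text
t: 9.92
ee_pos: [543.7, 73.8, 200.9]
orientation: [-0.041, 1.009, 0.051]
ft_force: [-0.1, -0.4, 0.3]
width: 0.5
t 9.92 st [-41.6  -2.8 200.9] d [ 0.532 -0.014 -0.847] y [ 0.009  1.    -0.011] F [-0.2 -0.4  0.3] w 0.5 q [ 0.15  0.1   2.2  -0.19  0.29 -1.32]
shift tool(mm) [32.8  3.3 35.6] shift in final tool axes [32.8  2.8 35.7] turn [-0.002  0.002  0.014]
shift tool(mm) [32.8  3.3 35.6] shift in final tool axes [34.6  2.8 33.9] turn [-0.002 -0.05   0.014]
```

```bash
python3 -m crank '[[[0,0.0008,0.0089],[0,0,0.0035],0.0],[[0,0.0008,0.0089],[0,0,0.0035],0.0],[[0,0.0008,0.0089],[0,0,0.0035],0.0],[[0,0.0008,0.0089],[0,0,0.0035],0.0],[[0.0082,0,0],[0,0,0],0.0],[[0.0082,0,0],[0,0,0],0.0],[[0.0082,0,0],[0,0,0],0.0],[[0.0082,0,0],[0,0,0],0.0]]'
python3 - <<'E'
from h import *
o=where(); 
W=vision.get_image("wrist")
D=vision.get_image("side")
cv2.imwrite("pics/w8.png",np.clip(W["img"].astype(float)*1.8,0,255).astype(np.uint8))
im=np.clip(cv2.resize(D["img"][170:250,205:285],None,fx=7,fy=7,interpolation=cv2.INTER_CUBIC).astype(float)*1.8,0,255).astype(np.uint8)
cv2.imwrite("pics/v8.png",im)
go([-15,0,165],32)
E
```

```text
t: 10.58
ee_pos: [591.1, 80.3, 190.8]
orientation: [-0.034, 1.011, 0.064]
ft_force: [-0.1, 0.8, 0.1]
width: 0.5
t 10.58 st [  6.1   0.3 190.8] d [ 0.531 -0.    -0.847] y [0.002 1.    0.001] F [-0.   0.8  0.1] w 0.5 q [ 0.13  0.19  2.12 -0.12  0.28 -1.4 ]
shift tool(mm) [ 10.3  -0.4 -30.9] shift in final tool axes [ 10.2  -0.3 -30.9] turn [-0.002 -0.001  0.   ]
```

View pics/w8.png

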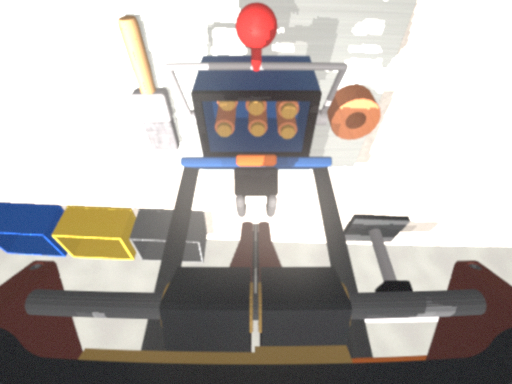

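View pics/v8.png

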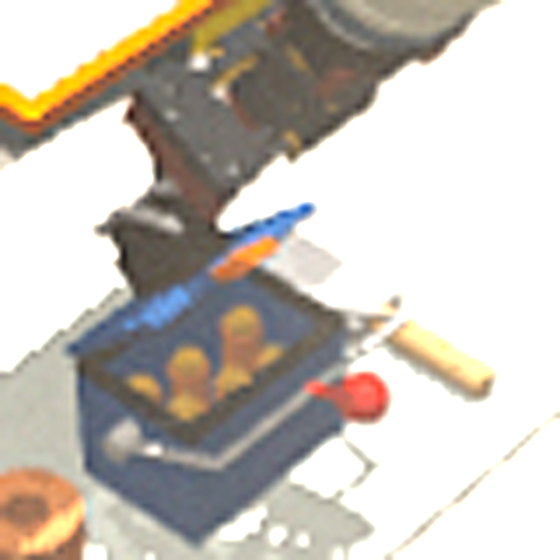

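Now the fingers lie over the lid, just beyond the tab at (257,160), and the bail is untouched. Next I push the lid down.

```bash
python3 -m crank '[[[0.0012,0,-0.0038],[0,0,0],0.0],[[0.0012,0,-0.0038],[0,0,0],0.0],[[0.0012,0,-0.0038],[0,0,0],0.0],[[0.0012,0,-0.0038],[0,0,0],0.0],[[0.0012,0,-0.0038],[0,0,0],0.0],[[0.0012,0,-0.0038],[0,0,0],0.0],[[0.0012,0,-0.0038],[0,0,0],0.0],[[0.0012,0,-0.0038],[0,0,0],0.0]]'
python3 - <<'E'
from h import *
o=where(); 
W=vision.get_image("wrist")
D=vision.get_image("side")
w=np.clip(cv2.resize(W["img"][:300,100:400],(480,480)).astype(float)*1.8,0,255).astype(np.uint8)
im=np.clip(cv2.resize(D["img"][190:240,215:265],(320,480),interpolation=cv2.INTER_CUBIC).astype(float)*1.8,0,255).astype(np.uint8)
cv2.imwrite("pics/v9.png",np.hstack([w,im[:480]]))
go([-28,0,137],25)
E
```

```text
t: 11.35
ee_pos: [570.6, 78.9, 167.9]
orientation: [-0.034, 1.009, 0.064]
ft_force: [-0.1, -0.4, 0.1]
width: 0.6
t 11.35 st [-14.4   0.5 167.9] d [ 0.532 -0.    -0.847] y [0.002 1.    0.001] F [-0.1 -0.4  0.1] w 0.6 q [ 0.14  0.2   2.18 -0.18  0.21 -1.34]
shift tool(mm) [ 18.8  -0.4 -27.1] shift in final tool axes [ 22.   -0.4 -24.5] turn [-0.002  0.123  0.   ]
```

View pics/v9.png

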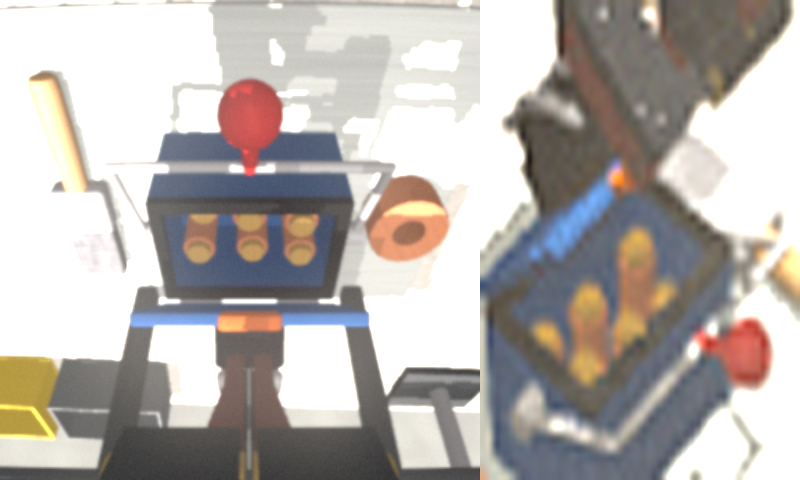

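```bash
python3 -m crank '[[[0.001,0,-0.0015],[0,0,0],0.0],[[0.001,0,-0.0015],[0,0,0],0.0],[[0.001,0,-0.0015],[0,0,0],0.0],[[0.001,0,-0.0015],[0,0,0],0.0],[[0.001,0,-0.0015],[0,0,0],0.0],[[0.001,0,-0.0015],[0,0,0],0.0],[[0,0,0],[0,0,0],0.0],[[0,0,0],[0,0,0],0.0]]'
python3 - <<'E'
from h import *
o=where(); 
W=vision.get_image("wrist")
D=vision.get_image("side")
w=np.clip(cv2.resize(W["img"][:300,100:400],(480,480)).astype(float)*1.8,0,255).astype(np.uint8)
im=np.clip(cv2.resize(D["img"][190:240,215:265],(320,480),interpolation=cv2.INTER_CUBIC).astype(float)*1.8,0,255).astype(np.uint8)
cv2.imwrite("pics/v10.png",np.hstack([w,im[:480]]))
go([-28,0,137],25)
E
```

```text
t: 12.12
ee_pos: [566.3, 78.6, 158.0]
orientation: [-0.034, 1.01, 0.064]
ft_force: [-0.1, -0.7, -0.3]
width: 0.7
t 12.12 st [-18.7   0.5 158. ] d [ 0.532 -0.    -0.847] y [0.002 1.    0.001] F [-0.2 -0.7 -0.3] w 0.7 q [ 0.14  0.22  2.19 -0.21  0.18 -1.31]
shift tool(mm) [ 13.   -0.5 -19.4] shift in final tool axes [ 15.3  -0.5 -17.6] turn [-0.002  0.125  0.   ]
```

View pics/v10.png

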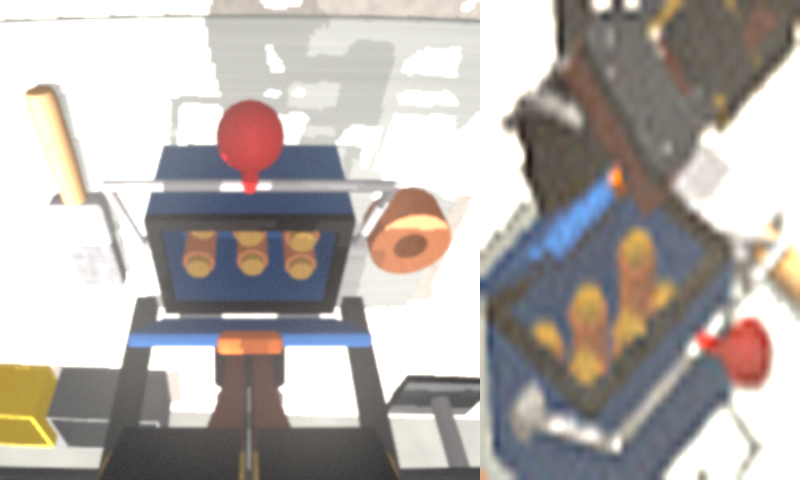

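Run:
```python
from h import *
o=ctrl.get_obs(); W=vision.get_image("wrist"); D=vision.get_image("side"); S=vision.get_image("scene")
for n,d,b in (("W",W,o),("D",D,None),("S",S,None)):
    A,c=cam(d,b); print(n,"cam st",np.round(st(c),0),"tcp px",proj(d,[o["ee_pos"]],b).round(1))
    for a in (.65,.75,.85): print(a,proj(d,[wd((46-r*np.cos(a)+4*np.sin(a),0,92+r*np.sin(a)+4*np.cos(a))) for r in (92,112)],b).round(1).tolist())
im=np.clip(cv2.resize(D["img"][195:220,230:255],(400,400),interpolation=cv2.INTER_NEAREST).astype(float)*1.6,0,255).astype(np.uint8)
im2=np.clip(cv2.resize(W["img"][180:260,216:296],(400,400),interpolation=cv2.INTER_NEAREST).astype(float)*1.6,0,255).astype(np.uint8)
cv2.imwrite("pics/v11.png",np.hstack([im,im2]))
```

```text
W cam st [-194.   -0.  280.] tcp px [[256.  215.4]]
0.65 [[255.3, 203.3], [255.4, 203.2]]
0.75 [[255.4, 214.7], [255.4, 218.6]]
0.85 [[255.4, 225.8], [255.4, 233.5]]
D cam st [-793.  791. 1158.] tcp px [[238.  205.8]]
0.65 [[239.5, 208.1], [242.7, 207.6]]
0.75 [[238.1, 205.9], [241.1, 204.9]]
0.85 [[236.7, 203.8], [239.3, 202.3]]
S cam st [ 413. -802. 1584.] tcp px [[271.2 178.3]]
0.65 [[269.7, 178.7], [266.0, 175.1]]
0.75 [[271.2, 178.5], [267.8, 174.7]]
0.85 [[272.8, 178.4], [269.8, 174.6]]
```

View pics/v11.png

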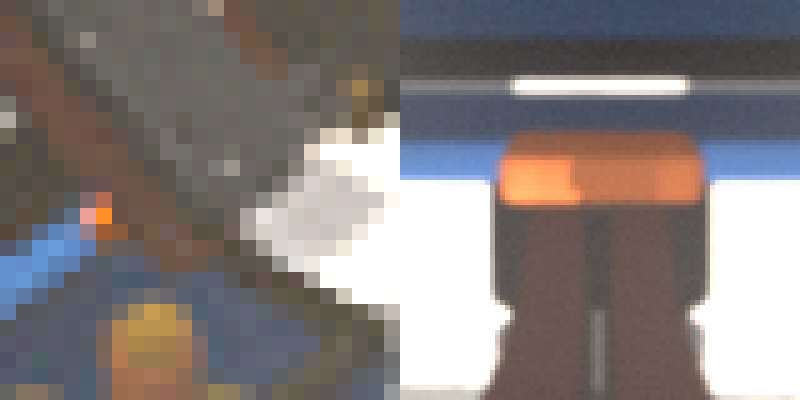

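Finger tips are hidden behind (above) the tab in the wrist view and about touching the lid's top. I continue down, coming slightly upright.

```bash
python3 -m crank '[[[0.0018,0,-0.0023],[0,0.015,0],0.0],[[0.0018,0,-0.0023],[0,0.015,0],0.0],[[0.0018,0,-0.0023],[0,0.015,0],0.0],[[0.0018,0,-0.0023],[0,0.015,0],0.0],[[0.0018,0,-0.0023],[0,0.015,0],0.0],[[0.0018,0,-0.0023],[0,0.015,0],0.0],[[0.0018,0,-0.0023],[0,0.015,0],0.0],[[0.0018,0,-0.0023],[0,0.015,0],0.0]]'
cat > snap.py <<'E'
import sys
from h import *
o=where(); 
W=vision.get_image("wrist")
D=vision.get_image("side")
w=np.clip(cv2.resize(W["img"][:300,100:400],(480,480)).astype(float)*1.8,0,255).astype(np.uint8)
im=np.clip(cv2.resize(D["img"][185:245,215:255],(320,480),interpolation=cv2.INTER_CUBIC).astype(float)*1.8,0,255).astype(np.uint8)
cv2.imwrite(f"pics/{sys.argv[1]}.png",np.hstack([w,im[:480]]))
E
python3 snap.py v12
```

```text
t: 13.03
ee_pos: [557.3, 78.1, 136.4]
orientation: [-0.038, 1.131, 0.062]
ft_force: [0.2, -0.6, 0.7]
width: 0.3
t 13.03 st [-27.8   0.5 136.4] d [ 0.426  0.    -0.905] y [0.002 1.    0.001] F [ 0.2 -0.6  0.7] w 0.3 q [ 0.13  0.26  2.14 -0.09  0.31 -1.43]
```

View pics/v12.png

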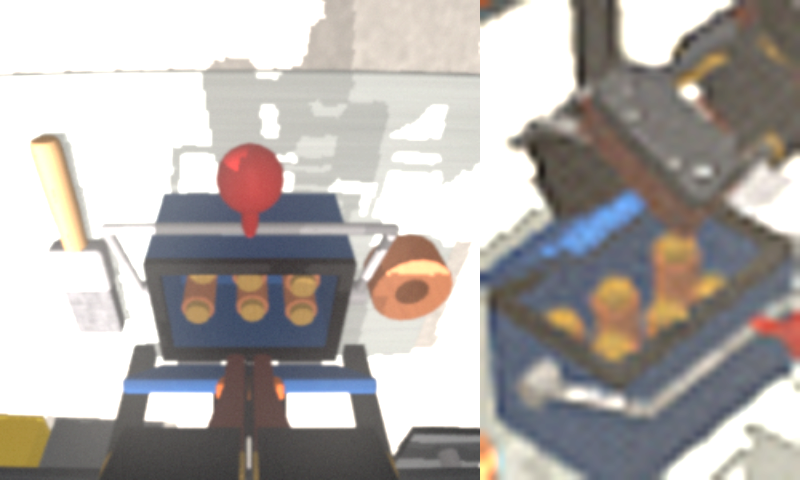

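```bash
cat > ov.py <<'E'
import sys
from h import *
o=where(); W=vision.get_image("wrist"); D=vision.get_image("side")
def lidpts(a):
    P=[]
    for (r,y) in [(0,62),(92,62),(92,15),(112,15),(112,-15),(92,-15),(92,-62),(0,-62)]:
        P.append(wd((46-r*np.cos(a)+2*np.sin(a),y,92+r*np.sin(a)+2*np.cos(a))))
    return P
k=6;x0,y0=205,175
im=np.clip(cv2.resize(D["img"][y0:y0+75,x0:x0+65],None,fx=k,fy=k,interpolation=cv2.INTER_CUBIC).astype(float)*1.6,0,255).astype(np.uint8)
w=np.clip(cv2.resize(W["img"][120:320,150:350],(400,400)).astype(float)*1.6,0,255).astype(np.uint8)
w=cv2.copyMakeBorder(w,0,50,0,0,cv2.BORDER_CONSTANT)
for a,c in zip([float(v) for v in sys.argv[2:]],[(0,255,0),(255,0,255),(0,255,255)]):
    cv2.polylines(im,[((proj(D,lidpts(a))-[x0,y0]+.5)*k).astype(int)],False,c,1)
    cv2.polylines(w,[((proj(W,lidpts(a),o)-[150,120]+.5)*2).astype(int)],False,c,1)
cv2.imwrite(f"pics/{sys.argv[1]}.png",np.hstack([im,w]))
E
python3 ov.py v13 0.5 0.75
```

```text
t 13.13 st [-27.6   0.5 136.4] d [ 0.426  0.    -0.905] y [0.002 1.    0.001] F [ 0.  -0.4 -0.9] w 0.4 q [ 0.13  0.26  2.14 -0.09  0.31 -1.43]
```

View pics/v13.png

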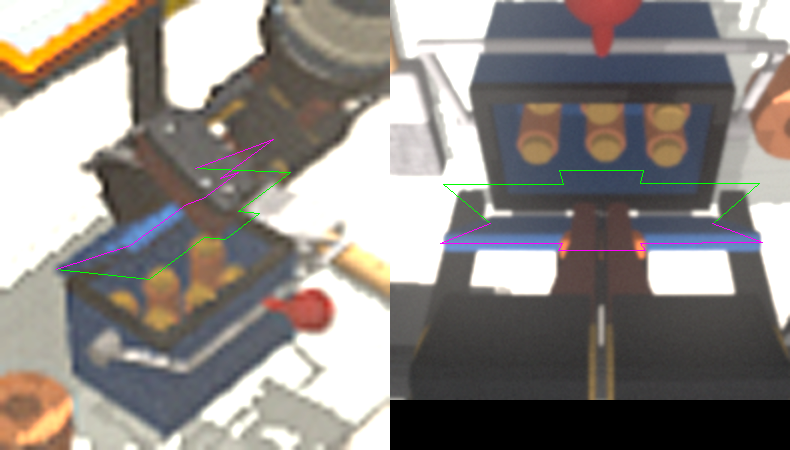

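Run:
```python
from h import *
o=where(); W=vision.get_image("wrist");D=vision.get_image("side");S=vision.get_image("scene")
A=R.from_rotvec(o["orientation"]).as_matrix()
for k in (-10,0,10):
  print(k,[proj(d,[o["ee_pos"]+A@[q,0,k] for q in (0,-30)],b).round(1).tolist() for d,b in ((W,o),(D,None),(S,None))])
w=np.clip(cv2.resize(W["img"][200:280,226:286],None,fx=7,fy=7,interpolation=cv2.INTER_NEAREST).astype(float)*1.6,0,255).astype(np.uint8)
s=np.clip(cv2.resize(S["img"][160:195,255:285],None,fx=12,fy=16,interpolation=cv2.INTER_NEAREST).astype(float)*2,0,255).astype(np.uint8)
cv2.imwrite("pics/v14.png",np.hstack([w,s]))
```

```text
t 13.23 st [-27.7   0.5 136.6] d [ 0.427  0.    -0.904] y [0.002 1.    0.001] F [ 0.3  0.4 -0.2] w 0.5 q [ 0.13  0.26  2.14 -0.09  0.31 -1.43]
-10 [[[256.0, 203.6], [256.1, 219.1]], [[241.9, 213.5], [244.5, 209.5]], [[266.9, 179.9], [264.0, 174.5]]]
0 [[[255.9, 215.3], [256.1, 232.3]], [[240.1, 211.5], [242.5, 207.5]], [[269.0, 180.4], [266.1, 174.9]]]
10 [[[255.9, 226.7], [256.1, 245.1]], [[238.2, 209.5], [240.6, 205.4]], [[271.1, 180.8], [268.2, 175.4]]]
```

View pics/v14.png

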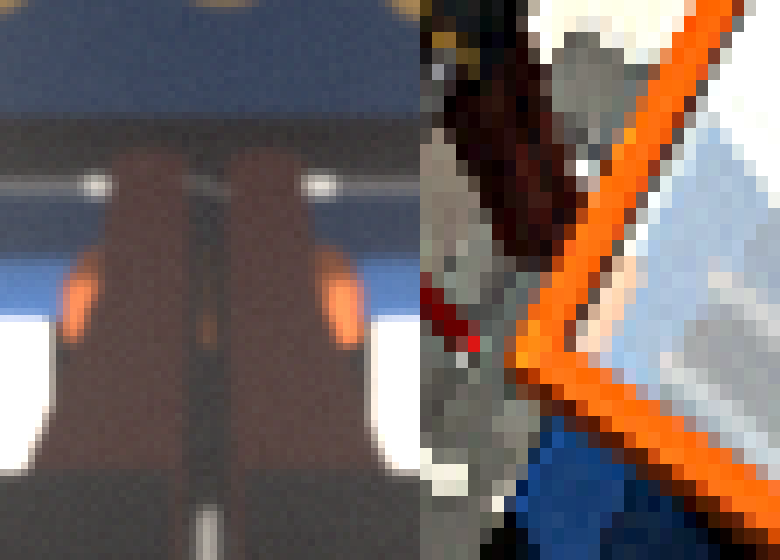

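Run:
```python
from h import *
o=where(); W=vision.get_image("wrist");D=vision.get_image("side");S=vision.get_image("scene")
A=R.from_rotvec(o["orientation"]).as_matrix()
x,e=tri(ray(W,(255.7,221.4),o),ray(S,(264.8,176.2)));print(np.round(st(x),1),e,"tool",np.round(A.T@(x-o["ee_pos"]),1))
s=np.clip(cv2.resize(D["img"][195:225,225:260],None,fx=20,fy=18,interpolation=cv2.INTER_NEAREST).astype(float)*2,0,255).astype(np.uint8)
cv2.imwrite("pics/v15.png",s)
```

```text
t 13.38 st [-27.7   0.5 136.7] d [ 0.427  0.    -0.904] y [0.002 1.    0.001] F [-0.9  0.5 -0.5] w 0.7 q [ 0.13  0.26  2.14 -0.09  0.31 -1.43]
[-43.9  -0.9 155.9] [np.float64(1.3628821703662544), np.float64(1.3628821703662777)] tool [-24.3  -1.5  -6.4]
```

View pics/v15.png

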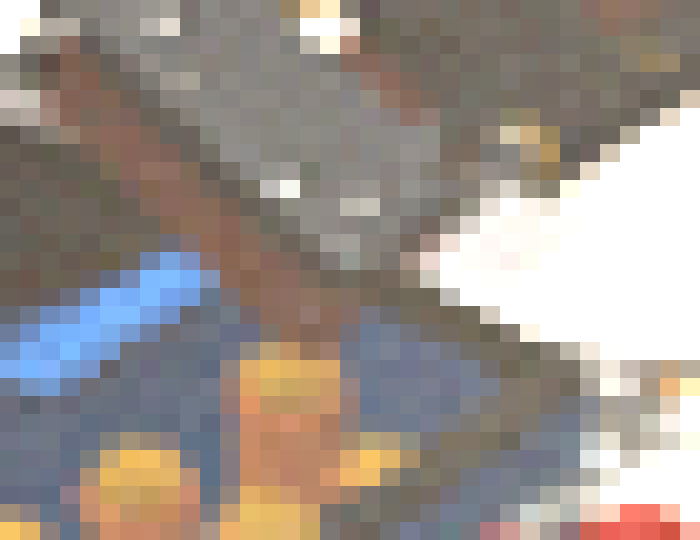

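Run:
```python
from h import *
o=where(); W=vision.get_image("wrist");D=vision.get_image("side");S=vision.get_image("scene")
A=R.from_rotvec(o["orientation"]).as_matrix()
for s in((241,213),(240.5,212.5)):
  x,e=tri(ray(W,(255.7,221.4),o),ray(D,s));print(np.round(st(x),1),e,"tool",np.round(A.T@(x-o["ee_pos"]),1))
# where wrist ray crosses tool y=0 plane: param by tool z
c,v=ray(W,(255.7,221.4),o); c2=A.T@(c-o["ee_pos"]);v2=A.T@v
for z in(-10,-5,0,5): print(z,c2+v2*(z-c2[2])/v2[2])
# tab edges in wrist as in v14: orange rows 234.5..249.5
```

```text
t 13.53 st [-27.7   0.5 136.7] d [ 0.427  0.    -0.904] y [0.002 1.    0.001] F [-0.5  0.6  0.5] w 0.5 q [ 0.13  0.26  2.14 -0.09  0.31 -1.43]
[-32.3   2.2 140.4] [np.float64(5.40330170976557), np.float64(5.403301709765385)] tool [-5.2  1.6 -2.6]
[-29.8   1.8 139.6] [np.float64(4.328220283869085), np.float64(4.3282202838692445)] tool [-3.5  1.3 -0.7]
-10 [-33.8357093   -0.29953995 -10.        ]
-5 [-22.79380753  -0.2638052   -5.        ]
0 [-11.75190576  -0.22807045   0.        ]
5 [-0.71000398 -0.1923357   5.        ]
```

Run:
```python
from h import *
S=vision.get_image("scene")
im=cv2.imread("pics/scene0.png")
p=np.array([186.9,-596,186.9]); A=R.from_rotvec([2.05820597,0.31671154,-2.0586816]).as_matrix()
x0,y0,k=10,190,6
z=np.clip(cv2.resize(im[y0:y0+95,x0:x0+80],None,fx=k,fy=k,interpolation=cv2.INTER_NEAREST).astype(float)*2,0,255).astype(np.uint8)
for y in(-51,0,51):
  for x in (0,-19,-80):
    for q in (-10,10):
      u=proj(S,[p+A@[x,y,q]])[0]; cv2.circle(z,tuple(((u-[x0,y0]+.5)*k).astype(int)),3,(0,255,0) if x==0 else (255,0,255) if x==-19 else (255,255,0),-1)
cv2.imwrite("pics/v16.png",z)
```

```text
(no output)
```

View pics/v16.png

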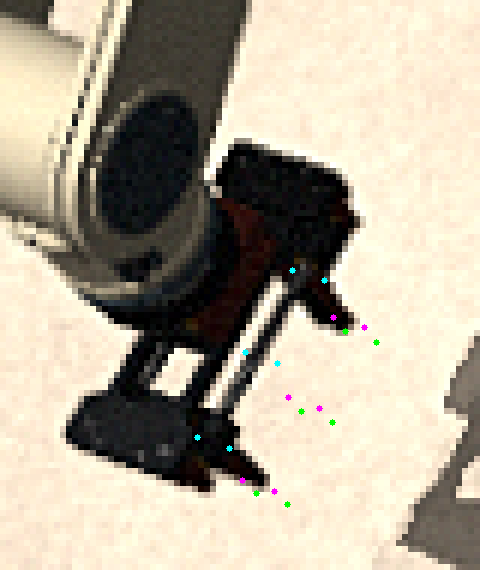

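The pictures explain it. The visible fingertips end about 20 mm short of the reported TCP: the wrist tip is at row 221 with the TCP projected at 215, and the scene view agrees. The tips therefore passed just in front of the tab. I'll plan with the tip at TCP −20 mm along the fingers.

```bash
python3 -m crank '[[[-0.008,0,0],[0,0,0],0.0],[[-0.008,0,0],[0,0,0],0.0],[[-0.008,0,0],[0,0,0],0.0],[[-0.008,0,0],[0,0,0],0.0],[[-0.008,0,0],[0,0,0],0.0],[[0,0,0],[0,-0.04,0],0.0],[[0,0,0],[0,-0.04,0],0.0],[[0,0,0],[0,-0.04,0],0.0]]'
python3 -c "
from h import *
where();go([5,0,172],32)"
```

```text
t: 14.4
ee_pos: [540.6, 77.0, 174.3]
orientation: [-0.034, 1.006, 0.064]
ft_force: [-0.6, -1.3, 0.1]
width: 0.8
t 14.4 st [-44.5   0.6 174.3] d [ 0.535  0.    -0.845] y [0.002 1.    0.001] F [-0.7 -1.2  0.1] w 0.8 q [ 0.14  0.15  2.23 -0.19  0.2  -1.32]
shift tool(mm) [28.4 -0.5 40.6] shift in final tool axes [28.1 -0.6 40.7] turn [-0.002  0.006 -0.   ]
```

```bash
python3 -m crank '[[[0.0035,0,0.0051],[0,0,0],0.0],[[0.0035,0,0.0051],[0,0,0],0.0],[[0.0035,0,0.0051],[0,0,0],0.0],[[0.0035,0,0.0051],[0,0,0],0.0],[[0.0035,0,0.0051],[0,0,0],0.0],[[0.0035,0,0.0051],[0,0,0],0.0],[[0.0035,0,0.0051],[0,0,0],0.0],[[0.0035,0,0.0051],[0,0,0],0.0]]'
python3 ov.py v17 0.75; python3 -c "
from h import *
go([-6,0,145],32)"
```

```text
t: 15.07
ee_pos: [590.4, 80.3, 170.7]
orientation: [-0.034, 1.009, 0.064]
ft_force: [0.8, 0.2, -0.0]
width: 0.2
t 15.07 st [  5.5   0.4 170.7] d [ 0.532 -0.    -0.847] y [0.002 1.    0.001] F [ 0.8  0.1 -0. ] w 0.2 q [ 0.13  0.22  2.13 -0.15  0.23 -1.36]
shift tool(mm) [ 15.6  -0.5 -23.9] shift in final tool axes [ 15.7  -0.4 -23.8] turn [-0.002  0.003  0.   ]
```

View pics/v17.png

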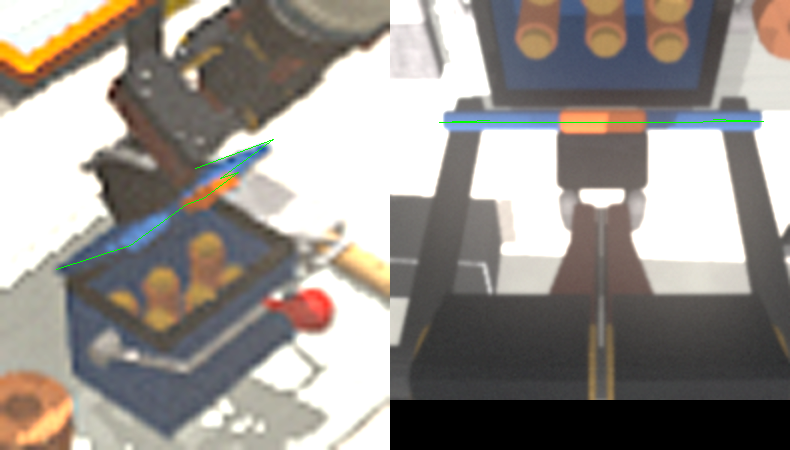

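```bash
python3 -m crank '[[[0.002,0,-0.003],[0,0,0],0.0],[[0.002,0,-0.003],[0,0,0],0.0],[[0.002,0,-0.003],[0,0,0],0.0],[[0.002,0,-0.003],[0,0,0],0.0],[[0.002,0,-0.003],[0,0,0],0.0],[[0.002,0,-0.003],[0,0,0],0.0],[[0.002,0,-0.003],[0,0,0],0.0],[[0.002,0,-0.003],[0,0,0],0.0]]'
python3 ov.py v18 0.75; python3 -c "
from h import *
go([-18,0,116],32)"
```

```text
t: 15.83
ee_pos: [578.0, 79.5, 144.5]
orientation: [-0.034, 1.009, 0.064]
ft_force: [-0.2, -0.1, 1.4]
width: 0.5
t 15.83 st [ -7.    0.5 144.5] d [ 0.533 -0.    -0.846] y [0.002 1.    0.001] F [-0.2 -0.1  1.4] w 0.5 q [ 0.14  0.26  2.18 -0.24  0.15 -1.27]
shift tool(mm) [ 18.1  -0.5 -23.7] shift in final tool axes [ 18.2  -0.5 -23.7] turn [-0.002  0.002  0.   ]
```

View pics/v18.png

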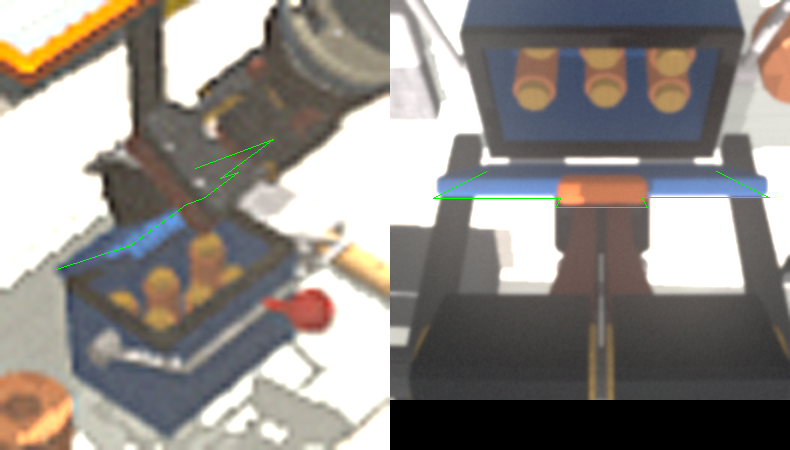

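The lid has begun to move (the tab covers the tips, tip on top). I'm continuing while coming upright.

```bash
python3 -m crank '[[[0.0026,0,-0.0034],[0,0.022,0],0.0],[[0.0026,0,-0.0034],[0,0.022,0],0.0],[[0.0026,0,-0.0034],[0,0.022,0],0.0],[[0.0026,0,-0.0034],[0,0.022,0],0.0],[[0.0026,0,-0.0034],[0,0.022,0],0.0],[[0.0026,0,-0.0034],[0,0.022,0],0.0],[[0.0026,0,-0.0034],[0,0.022,0],0.0],[[0.0026,0,-0.0034],[0,0.022,0],0.0]]'
python3 ov.py v19 0.4; python3 -c "
from h import *
go([-32,0,82],20)"
```

```text
t: 16.6
ee_pos: [563.4, 78.5, 113.2]
orientation: [-0.04, 1.187, 0.061]
ft_force: [0.1, 0.1, 1.1]
width: 0.3
t 16.6 st [-21.7   0.5 113.2] d [ 0.374  0.    -0.927] y [0.002 1.    0.001] F [0.1 0.1 1.1] w 0.3 q [ 0.13  0.32  2.1  -0.07  0.34 -1.45]
shift tool(mm) [ 24.8  -0.5 -21.5] shift in final tool axes [ 25.6  -0.5 -20.6] turn [-0.002  0.035 -0.   ]
```

View pics/v19.png

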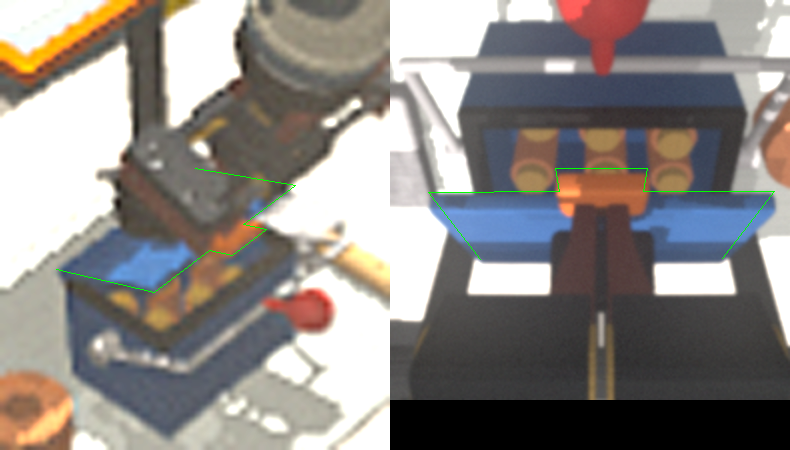

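The lid is at about 0.47 with fingertips on the tab root, and the bail is untouched.

```bash
python3 -m crank '[[[0.003,0,-0.0028],[0,0.008,0],0.0],[[0.003,0,-0.0028],[0,0.008,0],0.0],[[0.003,0,-0.0028],[0,0.008,0],0.0],[[0.003,0,-0.0028],[0,0.008,0],0.0],[[0.003,0,-0.0028],[0,0.008,0],0.0],[[0.003,0,-0.0028],[0,0.008,0],0.0],[[0.003,0,-0.0028],[0,0.008,0],0.0],[[0.003,0,-0.0028],[0,0.008,0],0.0]]'
python3 ov.py v20 0.1 0.0
```

```text
t: 17.37
ee_pos: [551.1, 77.7, 82.9]
orientation: [-0.042, 1.25, 0.061]
ft_force: [1.3, -0.0, 0.8]
width: 0.4
t 17.37 st [-34.    0.6  82.9] d [ 0.315  0.    -0.949] y [0.002 1.    0.001] F [ 1.3 -0.1  0.8] w 0.4 q [ 0.13  0.37  2.09 -0.05  0.36 -1.46]
```

View pics/v20.png

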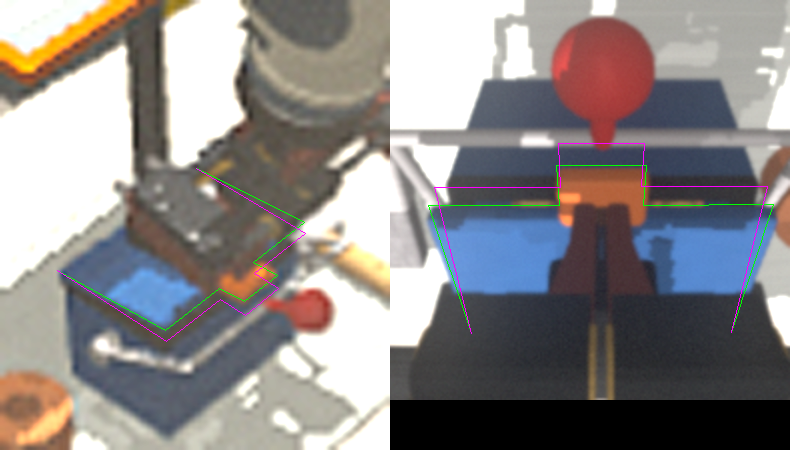

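Lid is at about 0.12. Another 13 mm down should seat it.

```bash
python3 -m crank '[[[0.0018,0,-0.0008],[0,0,0],0.0],[[0.0018,0,-0.0008],[0,0,0],0.0],[[0.0018,0,-0.0008],[0,0,0],0.0],[[0.0018,0,-0.0008],[0,0,0],0.0],[[0.0018,0,-0.0008],[0,0,0],0.0],[[0.0018,0,-0.0008],[0,0,0],0.0],[[0.0018,0,-0.0008],[0,0,0],0.0],[[0,0,0],[0,0,0],0.0]]'
python3 ov.py v21 0.0
```

```text
t: 18.13
ee_pos: [549.4, 77.6, 69.1]
orientation: [-0.042, 1.25, 0.06]
ft_force: [-0.3, 0.6, -0.3]
width: 0.4
t 18.13 st [-35.6   0.6  69.1] d [ 0.315  0.    -0.949] y [0.002 1.    0.001] F [-0.2  0.6 -0.3] w 0.4 q [ 0.13  0.4   2.1  -0.06  0.32 -1.46]
```

View pics/v21.png

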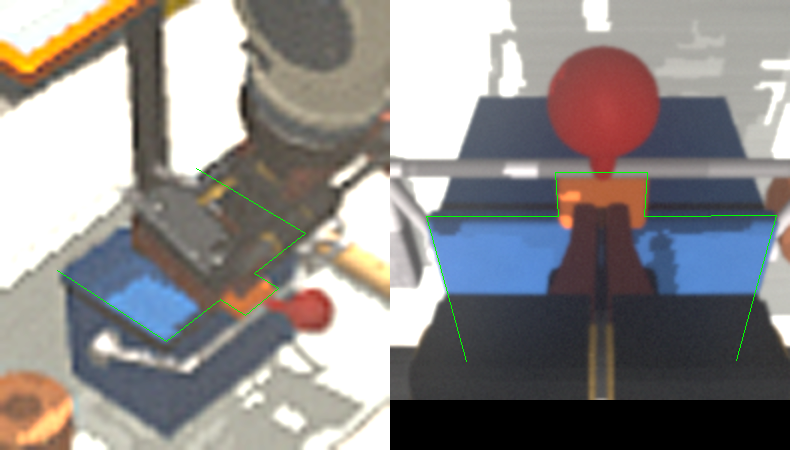

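```bash
python3 -m crank '[[[0.0005,0,-0.0002],[0,0,0],0.0],[[0.0005,0,-0.0002],[0,0,0],0.0],[[0.0005,0,-0.0002],[0,0,0],0.0],[[0.0005,0,-0.0002],[0,0,0],0.0],[[0.0005,0,-0.0002],[0,0,0],0.0],[[0.0005,0,-0.0002],[0,0,0],0.0],[[0,0,0],[0,0,0],0.0],[[0,0,0],[0,0,0],0.0]]'
python3 -c "
from h import *
where()"
```

```text
t: 18.9
ee_pos: [549.7, 77.6, 66.6]
orientation: [-0.042, 1.248, 0.061]
ft_force: [-1.0, 0.5, 6.6]
width: 0.6
t 18.9 st [-35.3   0.6  66.6] d [ 0.316  0.    -0.949] y [0.002 1.    0.001] F [-1.   0.6  6.6] w 0.6 q [ 0.13  0.4   2.1  -0.06  0.31 -1.46]
```

The seal is felt (6.6 N), so step 1 should be met. From this contact height the tips sit about 34 mm behind the reported TCP. Retreat, then look.

```bash
python3 -m crank '[[[-0.006,0,0.0015],[0,0,0],0.0],[[-0.012,0,0.001],[0,0,0],0.0],[[-0.016,0,0],[0,0,0],0.0],[[-0.016,0,0],[0,0,0],0.0],[[-0.016,0,0],[0,0,0],0.018],[[-0.016,0,0],[0,0,0],0.018],[[-0.016,0,0],[0,0,0],0.018],[[-0.016,0,0],[0,0,0],0.018]]'
python3 ov.py v22 0.0
python3 -c "
from h import *
go([-157,0,160],18)"
```

```text
t: 19.57
ee_pos: [515.3, 75.1, 176.0]
orientation: [-0.042, 1.25, 0.061]
ft_force: [0.9, -0.4, 0.1]
width: 17.5
t 19.57 st [-69.8   0.5 176. ] d [ 0.315  0.    -0.949] y [0.002 1.    0.001] F [ 0.9 -0.4  0.1] w 17.5 q [ 0.13  0.15  2.1  -0.04  0.57 -1.48]
shift tool(mm) [-11.6  -0.8 -89.6] shift in final tool axes [-10.7  -0.7 -89.7] turn [-0.002  0.011 -0.001]
```

View pics/v22.png

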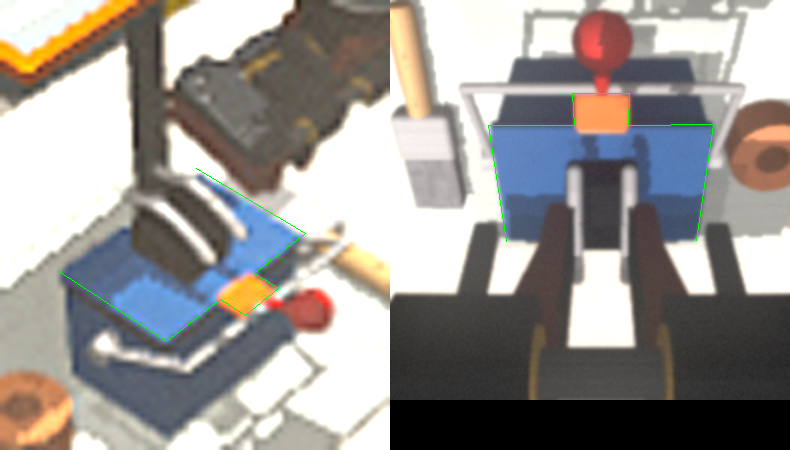

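Lid lies shut (overlay at angle 0 fits) and the knob is unmoved. Moving in front of the knob.

```bash
python3 -m crank '[[[-0.0015,-0.0001,-0.0112],[0,0,0],0.018],[[-0.0015,-0.0001,-0.0112],[0,0,0],0.018],[[-0.0015,-0.0001,-0.0112],[0,0,0],0.018],[[-0.0015,-0.0001,-0.0112],[0,0,0],0.018],[[-0.0015,-0.0001,-0.0112],[0,0,0],0.018],[[-0.0015,-0.0001,-0.0112],[0,0,0],0.018],[[-0.0015,-0.0001,-0.0112],[0,0,0],0.018],[[-0.0015,-0.0001,-0.0112],[0,0,0],0.018]]'
cat > ov2.py <<'E'
import sys
from h import *
o=where(); W=vision.get_image("wrist"); D=vision.get_image("side"); S=vision.get_image("scene")
x0,y0=215,170
f=lambda i,k,g=1.6:np.clip(cv2.resize(i,None,fx=k,fy=k,interpolation=cv2.INTER_CUBIC).astype(float)*g,0,255).astype(np.uint8)
a=f(D["img"][y0:y0+80,x0:x0+53],5); b=f(W["img"][60:327,120:387],1.5); c=f(S["img"][135:215,225:267],5,2)
A=R.from_rotvec(o["orientation"]).as_matrix(); tip=o["ee_pos"]-35*A[:,0]
# knob circle
hs=lambda img:cv2.cvtColor(img,cv2.COLOR_BGR2HSV)
rays=[]
for d,ob,box in((W,o,None),(D,None,(215,165,80,80)),(S,None,(235,140,60,60))):
    h=hs(d["img"]);H=h[...,0].astype(int);m=((H<4)|(H>174))&(h[...,1]>170)&(h[...,2]>60)
    k=np.zeros_like(m)
    if box: k[box[1]:box[1]+box[3],box[0]:box[0]+box[2]]=1
    else: k[:]=1
    m=(m&k).astype(np.uint8)
    m=cv2.morphologyEx(m,cv2.MORPH_OPEN,np.ones((2,2),np.uint8)) if box else cv2.morphologyEx(m,cv2.MORPH_OPEN,np.ones((9,9),np.uint8))
    if m.sum()<6: print("no knob"); continue
    n,l,s,cc=cv2.connectedComponentsWithStats(m);i=1+np.argmax(s[1:,4]);print("px",cc[i].round(1),s[i,4]);rays.append(ray(d,cc[i],ob))
if len(rays)>1:
    x,e=tri(*rays);q=st(x);print("knob st",q.round(1),np.round(e,1),"angle",round(np.arctan2(q[0],q[2]-66),3),"R",round(np.hypot(q[0],q[2]-66),1))
cv2.imwrite(f"pics/{sys.argv[1]}.png",np.hstack([a[:400],b[:400],c[:400]]))
E
python3 ov2.py v23
python3 -c "
from h import *
go([-126,0,64],18)"
```

```text
t: 20.33
ee_pos: [426.1, 68.1, 158.0]
orientation: [-0.042, 1.249, 0.061]
ft_force: [0.1, -0.3, -0.1]
width: 17.9
t 20.33 st [-1.593e+02 -1.000e-01  1.580e+02] d [ 0.315  0.    -0.949] y [0.002 1.    0.001] F [ 0.1 -0.3 -0.1] w 17.9 q [ 0.15  0.04  2.29 -0.05  0.49 -1.45]
no knob
px [257.5 225.8] 18
px [251.4 175.1] 27
knob st [-105.6   -2.   114. ] [2.2 2.2] angle -1.144 R 116.0
shift tool(mm) [99.7  0.   1.4] shift in final tool axes [99.7  0.1  2.1] turn [-0.002  0.007 -0.   ]
```

View pics/v23.png

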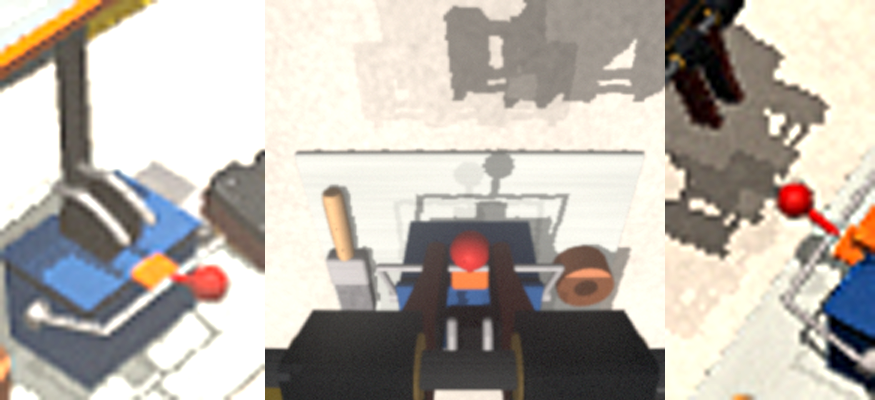

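Fingers are centred on the knob (wrist cols 430–515, knob at 470). Advancing along the fingers in front of and under it.

```bash
python3 -m crank '[[[0.0125,0,0],[0,0,0],0.018],[[0.0125,0,0],[0,0,0],0.018],[[0.0125,0,0],[0,0,0],0.018],[[0.0125,0,0],[0,0,0],0.018],[[0.0125,0,0],[0,0,0],0.018],[[0.0125,0,0],[0,0,0],0.018],[[0.0125,0,0],[0,0,0],0.018],[[0.0125,0,0],[0,0,0],0.018]]'
python3 ov2.py v24
python3 -c "
from h import *
go([-108,0,70],20)"
```

```text
t: 21.15
ee_pos: [460.3, 70.7, 63.1]
orientation: [-0.042, 1.248, 0.061]
ft_force: [-0.3, 0.3, 0.5]
width: 18.1
t 21.15 st [-1.25e+02  1.00e-01  6.31e+01] d [ 0.317  0.001 -0.948] y [0.002 1.    0.001] F [-0.3  0.3  0.5] w 18.1 q [ 0.14  0.32  2.29 -0.11  0.21 -1.4 ]
px [254.8 287.3] 289
no knob
px [251.3 175.2] 30
knob st [-103.6   -1.2  114.5] [0.3 0.3] angle -1.133 R 114.4
shift tool(mm) [-1.1  0.1 19.5] shift in final tool axes [-0.5  0.1 19.5] turn [-0.002 -0.029 -0.   ]
```

View pics/v24.png

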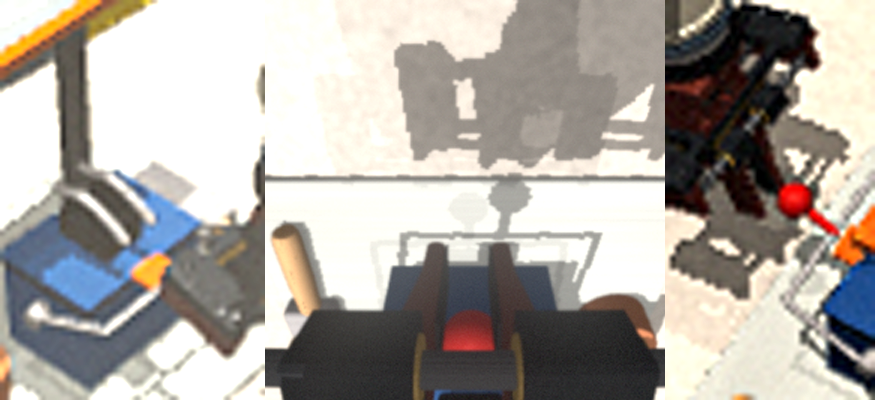

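```bash
cat > plan.py <<'E'
import numpy as np
def P(a,th,g=20.0,e=44):
    t=np.radians(th);d=np.array([np.sin(t),-np.cos(t)]);n=np.array([np.cos(t),np.sin(t)])
    K=np.array([118*np.sin(a),66+118*np.cos(a)]);return K-g*n+e*d,d,n,K
L=[(-1.12,18.5),(-.85,21),(-.55,24),(-.25,27),(0,29),(.15,30),(.26,30)]
pr=None
for a,th in L:
    p,d,n,K=P(a,th)
    s=""
    if pr is not None:
        D=p-pr[0]; s=f"shift avg x {D@(d+pr[1])/2:.1f} z {D@(n+pr[2])/2:.1f} wy {-np.radians(th-pr[3]):.3f}"
    print(a,th,p.round(1),s); pr=(p,d,n,th)
E
python3 plan.py
```

```text
-1.12 18.5 [-111.2   69.3] 
-0.85 21 [-91.6  95.6] shift avg x -18.1 z 27.4 wy -0.044
-0.55 24 [-62.1 118.3] shift avg x -9.6 z 35.9 wy -0.052
-0.25 27 [-27. 132.] shift avg x 2.6 z 37.5 wy -0.052
0 29 [  3.8 135.8] shift avg x 11.2 z 29.0 wy -0.035
0.15 30 [ 22.3 134.6] shift avg x 10.2 z 15.5 wy -0.017
0.26 30 [ 35.  131.9] shift avg x 8.6 z 9.7 wy -0.000
```

```bash
python3 -m crank '[[[0,0,0.005],[0,0,0],0.018],[[0,0,0.005],[0,0,0],0.018],[[0,0,0.005],[0,0,0],0.018],[[-0.0036,0,0.0055],[0,-0.009,0],0.018],[[-0.0036,0,0.0055],[0,-0.009,0],0.018],[[-0.0036,0,0.0055],[0,-0.009,0],0.018],[[-0.0036,0,0.0055],[0,-0.009,0],0.018],[[-0.0036,0,0.0055],[0,-0.009,0],0.018]]'
python3 ov2.py v25
```

```text
t: 21.97
ee_pos: [491.7, 73.1, 94.6]
orientation: [-0.041, 1.206, 0.062]
ft_force: [-4.4, 4.6, 1.1]
width: 17.8
t 21.97 st [-93.5   0.2  94.6] d [ 0.356  0.    -0.934] y [0.001 1.    0.001] F [-4.   4.9  1.1] w 17.8 q [ 0.14  0.27  2.24 -0.09  0.27 -1.42]
px [255.7 276.1] 807
no knob
px [255.5 173.4] 31
knob st [-84.1  -1.3 143.7] [1.3 1.3] angle -0.825 R 114.5
```

View pics/v25.png

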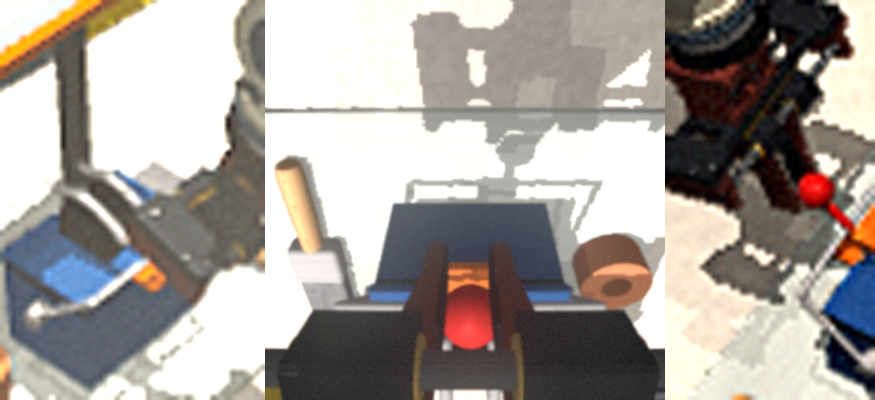

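Knob follows (angle about −0.83). Continuing.

```bash
python3 -m crank '[[[-0.0014,0.0002,0.0045],[0,-0.0065,0],0.018],[[-0.0014,0.0002,0.0045],[0,-0.0065,0],0.018],[[-0.0014,0.0002,0.0045],[0,-0.0065,0],0.018],[[-0.0012,0.0002,0.0045],[0,-0.0065,0],0.018],[[-0.0012,0.0002,0.0045],[0,-0.0065,0],0.018],[[-0.001,0,0.0045],[0,-0.0065,0],0.018],[[-0.001,0,0.0045],[0,-0.0065,0],0.018],[[-0.001,0,0.0045],[0,-0.0065,0],0.018]]'
python3 ov2.py v26
python3 -c "
from h import *
go([-27,1,132],27)"
```

```text
t: 22.78
ee_pos: [523.1, 75.9, 117.1]
orientation: [-0.039, 1.151, 0.062]
ft_force: [-0.4, 1.3, -0.2]
width: 18.2
t 22.78 st [-62.    0.8 117.1] d [ 0.407  0.    -0.913] y [0.002 1.    0.001] F [-0.3  1.3 -0.2] w 18.2 q [ 0.14  0.26  2.2  -0.11  0.27 -1.4 ]
px [255.2 278. ] 693
no knob
px [261.9 173.1] 37
knob st [-56.1  -1.4 168.2] [1.7 1.7] angle -0.502 R 116.6
shift tool(mm) [ 0.7  0.3 37.8] shift in final tool axes [ 2.7  0.2 37.7] turn [-0.002 -0.052 -0.   ]
```

View pics/v26.png

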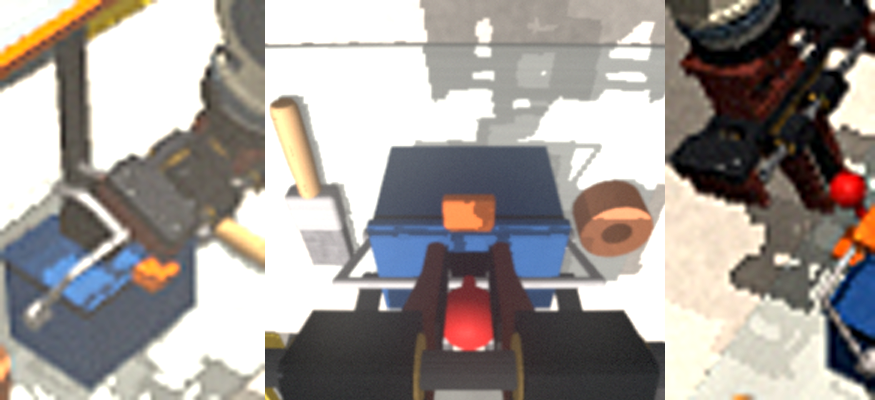

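Bail at about −0.50 with lid still shut. Continuing to about −0.25, where the wire meets the saddle.

```bash
python3 -m crank '[[[-0.0005,0,0.0047],[0,-0.0065,0],0.018],[[-0.0003,0,0.0047],[0,-0.0065,0],0.018],[[0,0,0.0047],[0,-0.0065,0],0.018],[[0,0,0.0047],[0,-0.0065,0],0.018],[[0.0003,0,0.0047],[0,-0.0065,0],0.018],[[0.0005,0,0.0047],[0,-0.0065,0],0.018],[[0.0006,0,0.0047],[0,-0.0065,0],0.018],[[0.0008,0,0.0047],[0,-0.0065,0],0.018]]'
python3 ov2.py v27
python3 -c "
from h import *
go([4,1,135.8],29)"
```

```text
t: 23.6
ee_pos: [556.9, 78.3, 131.4]
orientation: [-0.037, 1.101, 0.063]
ft_force: [-5.3, 1.0, 2.8]
width: 18.1
t 23.6 st [-28.1   0.7 131.4] d [ 0.453 -0.    -0.892] y [0.002 1.    0.001] F [-5.3  1.4  2.8] w 18.1 q [ 0.14  0.26  2.16 -0.12  0.25 -1.39]
px [254.7 278.4] 552
no knob
px [268. 173.] 7
knob st [-31.3  -1.  186.8] [0.8 0.8] angle -0.254 R 124.8
shift tool(mm) [10.7  0.2 29.8] shift in final tool axes [11.7  0.2 29.4] turn [-0.002 -0.035 -0.   ]
```

View pics/v27.png

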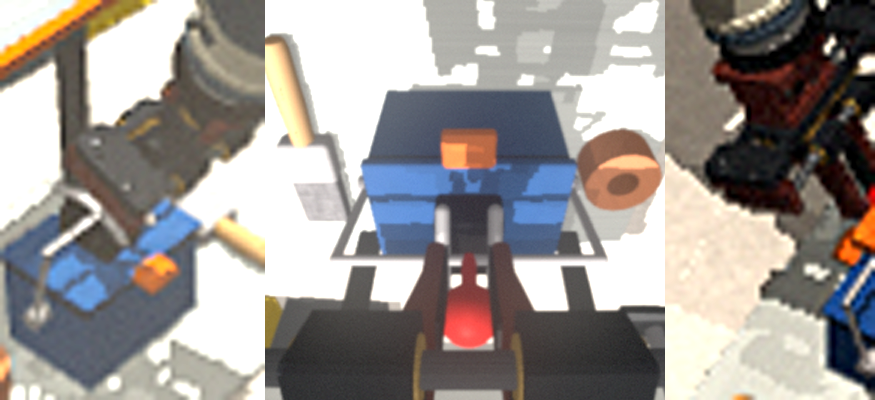

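```bash
python3 -m crank '[[[0.0009,0,0.0037],[0,-0.0045,0],0.018],[[0.001,0,0.0037],[0,-0.0045,0],0.018],[[0.0012,0,0.0037],[0,-0.0045,0],0.018],[[0.0013,0,0.0037],[0,-0.0045,0],0.018],[[0.0014,0,0.0037],[0,-0.0045,0],0.018],[[0.0015,0,0.0037],[0,-0.0045,0],0.018],[[0.0016,0,0.0037],[0,-0.0045,0],0.018],[[0.0017,0,0.0037],[0,-0.0045,0],0.018]]'
python3 ov2.py v28
python3 -c "
from h import *
go([22,1,134.6],30)"
```

```text
t: 24.42
ee_pos: [584.1, 80.1, 133.6]
orientation: [-0.037, 1.072, 0.063]
ft_force: [-14.4, 3.4, 2.4]
width: 18.1
t 24.42 st [ -0.9   0.7 133.6] d [ 0.478 -0.001 -0.878] y [0.002 1.    0.   ] F [-14.2   4.4   2.4] w 18.1 q [ 0.13  0.29  2.13 -0.14  0.23 -1.38]
px [261.3 281.8] 227
no knob
no knob
shift tool(mm) [ 9.8  0.4 19.5] shift in final tool axes [10.3  0.3 19.3] turn [-0.002 -0.024  0.   ]
```

View pics/v28.png

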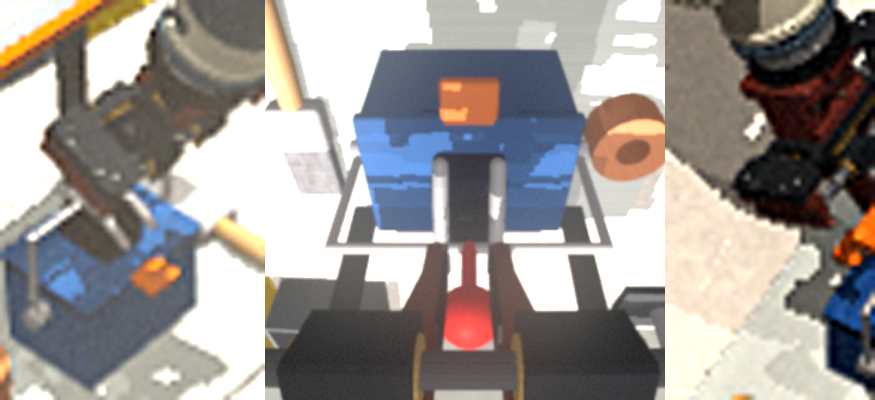

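```bash
python3 -m crank '[[[0.0017,0.0001,0.0036],[0,-0.003,0],0.018],[[0.0018,0.0001,0.0036],[0,-0.003,0],0.018],[[0.0019,0.0001,0.0036],[0,-0.003,0],0.018],[[0.002,0,0.0034],[0,-0.003,0],0.018],[[0.0022,0,0.0032],[0,-0.003,0],0.018],[[0.0023,0,0.003],[0,0,0],0.018],[[0.0023,0,0.003],[0,0,0],0.018],[[0,0,0],[0,0,0],0.018]]'
python3 ov2.py v29
python3 -c "
from h import *
go([32,1,132],30)"
```

```text
t: 25.23
ee_pos: [615.0, 82.4, 134.1]
orientation: [-0.036, 1.051, 0.063]
ft_force: [-1.0, 0.2, -4.1]
width: 18.1
t 25.23 st [ 30.2   0.8 134.1] d [ 0.496 -0.    -0.868] y [0.002 1.    0.001] F [-1.   0.3 -4.1] w 18.1 q [ 0.13  0.33  2.08 -0.14  0.22 -1.38]
no knob
no knob
no knob
shift tool(mm) [ 3.4  0.2 -0.5] shift in final tool axes [ 3.4  0.2 -0.5] turn [-0.002 -0.002  0.   ]
```

View pics/v29.png

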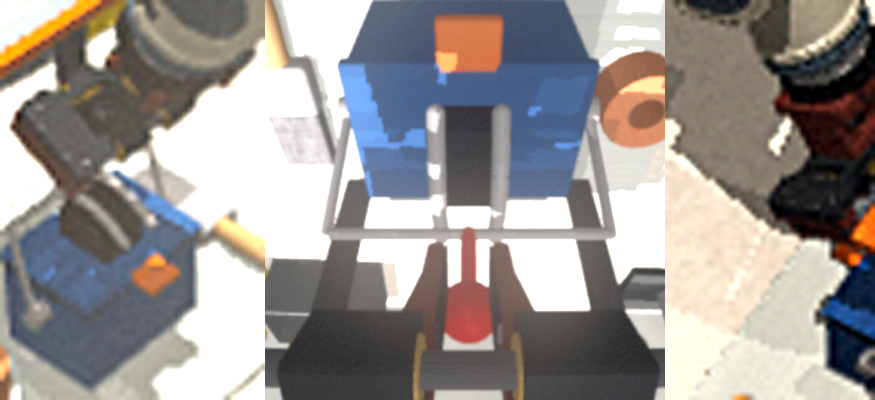

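Run:
```python
from h import *
o=where(); W=vision.get_image("wrist")
for a in (.05,.15,.2,.24,.3,.4): print(a,proj(W,[wd((80*np.sin(a),y,66+80*np.cos(a))) for y in(71,-71)],o).round(1).tolist(), proj(W,[wd((118*np.sin(a),0,66+118*np.cos(a)))],o).round(1).tolist())
for a in (0,-.03): print(a,proj(W,[wd((46-92*np.cos(a),y,92+92*np.sin(a))) for y in(62,-62)],o).round(1).tolist())
```

```text
t 25.38 st [ 30.7   0.8 135.2] d [ 0.498 -0.    -0.867] y [0.002 1.    0.001] F [-0.3  1.2 -4.5] w 18.3 q [ 0.13  0.33  2.08 -0.14  0.22 -1.38]
0.05 [[355.7, 204.2], [154.1, 204.7]] [[254.9, 254.6]]
0.15 [[352.4, 210.3], [157.4, 210.8]] [[255.0, 262.0]]
0.2 [[350.7, 212.8], [159.1, 213.3]] [[255.0, 264.7]]
0.24 [[349.4, 214.6], [160.4, 215.1]] [[255.0, 266.4]]
0.3 [[347.4, 217.0], [162.4, 217.4]] [[255.0, 268.4]]
0.4 [[344.2, 219.9], [165.7, 220.3]] [[255.0, 270.1]]
0 [[342.5, 99.9], [166.7, 100.4]]
-0.03 [[341.6, 98.0], [167.6, 98.5]]
```

The wire in the wrist picture (row ≈216, cols 163–351) corresponds to a bail angle of about 0.24–0.28, in the notch. Withdrawing away from the ball, then back along the fingers.

```bash
python3 -m crank '[[[-0.0005,0,-0.003],[0,0,0],0.018],[[-0.001,0,-0.003],[0,0,0],0.018],[[-0.003,0,-0.003],[0,0,0],0.018],[[-0.006,0,-0.003],[0,0,0],0.018],[[-0.012,0,-0.003],[0,0,0],0.018],[[-0.016,0,-0.003],[0,0,0],0.018],[[-0.016,0,-0.003],[0,0,0],0.018],[[-0.016,0,-0.003],[0,0,0],0.018]]'
python3 -m crank '[[[-0.015,0,-0.012],[0,0,0],0.018],[[-0.015,0,-0.012],[0,0,0],0.018],[[-0.01,0,-0.015],[0,0,0],0.018],[[0,0,-0.015],[0,0,0],0.018],[[0,0,-0.015],[0,0,0],0.018],[[0,0,-0.01],[0,0,0],0.018],[[0,0,0],[0,0,0],0.018],[[0,0,0],[0,0,0],0.018]]'
python3 ov2.py v30
python3 - <<'E'
from h import *
o=where(); W=vision.get_image("wrist"); k=1.5
im=cv2.resize(W["img"],None,fx=k,fy=k); im=np.clip(im.astype(float)*1.5,0,255).astype(np.uint8)
for a,c in((.1,(0,255,255)),(.24,(0,255,0)),(.36,(255,0,255))):
    cv2.polylines(im,[(proj(W,[wd((80*np.sin(a),y,66+80*np.cos(a))) for y in(71,-71)],o)*k).astype(int)],False,c,1)
    cv2.circle(im,tuple((proj(W,[wd((118*np.sin(a),0,66+118*np.cos(a)))],o)[0]*k).astype(int)),2,c,-1)
cv2.imwrite("pics/w31.png",im)
E
```

```text
t: 26.1
ee_pos: [559.0, 78.6, 185.5]
orientation: [-0.035, 1.048, 0.063]
ft_force: [1.3, -0.0, -0.4]
width: 18.2
t: 26.77
ee_pos: [471.6, 72.6, 180.2]
orientation: [-0.035, 1.048, 0.063]
ft_force: [0.5, 0.6, -0.7]
width: 18.0
t 26.77 st [-113.6    1.2  180.2] d [ 0.499  0.    -0.867] y [0.002 1.    0.001] F [ 0.6  0.6 -0.7] w 18.0 q [ 0.16  0.03  2.32 -0.16  0.27 -1.33]
no knob
no knob
no knob
t 26.92 st [-112.5    1.2  180.5] d [ 0.499  0.    -0.866] y [0.002 1.    0.001] F [ 0.4 -0.4  0.9] w 17.9 q [ 0.16  0.03  2.32 -0.16  0.27 -1.33]
```

View pics/v30.png

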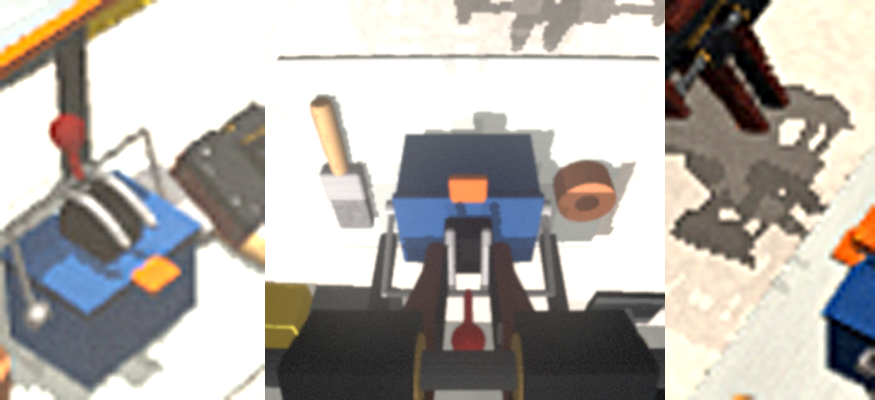

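View pics/w31.png

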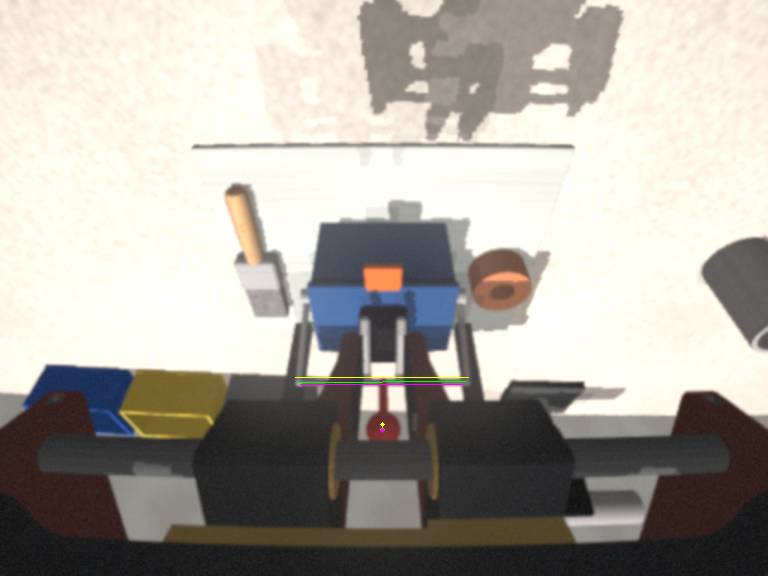

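Run:
```python
from h import *
D=vision.get_image("side");S=vision.get_image("scene");k=9;x0,y0=205,175
im=np.clip(cv2.resize(D["img"][y0:y0+60,x0:x0+65],None,fx=k,fy=k,interpolation=cv2.INTER_CUBIC).astype(float)*1.5,0,255).astype(np.uint8)
for a,c in((0.,(0,255,255)),(.24,(0,255,0)),(.4,(255,0,255))):
    P=[(0,71,66),(80*np.sin(a),71,66+80*np.cos(a)),(80*np.sin(a),-71,66+80*np.cos(a))]
    cv2.polylines(im,[((proj(D,[wd(p) for p in P])-[x0,y0]+.5)*k).astype(int)],False,c,1)
    u=proj(D,[wd((118*np.sin(a),0,66+118*np.cos(a)))])[0];print(a,u.round(1))
    cv2.circle(im,tuple(((u-[x0,y0]+.5)*k).astype(int)),4,c,-1)
h=cv2.cvtColor(D["img"],cv2.COLOR_BGR2HSV);H=h[...,0].astype(int);m=((H<5)|(H>172))&(h[...,1]>130);m[:185]=0;m[210:]=0;m[:,:220]=0;m[:,240:]=0
ys,xs=np.where(m);print("side knob",xs.mean(),ys.mean(),len(xs))
cv2.imwrite("pics/v32.png",im)
```

```text
0.0 [234.1 198.1]
0.24 [228.4 195.4]
0.4 [224.9 194.5]
side knob 228.3095238095238 196.52380952380952 42
```

View pics/v32.png

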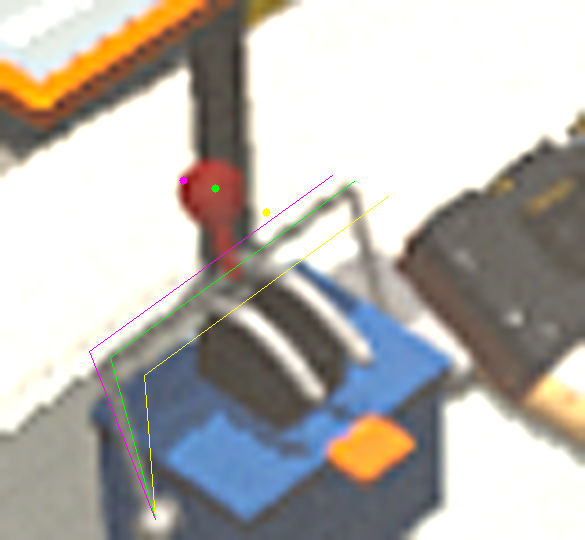

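Side view: the knob at (228.3,196.5) and the wire fit a bail angle of 0.24. The gripper is clear with force near 0. Brush and spool are in place.

```bash
python3 -c "
from workcell import workorder
print(workorder.close_job())"
```

```text
the job is handed in; nothing more can be done
None
```

The lid is closed and the bail is over centre in the saddle's notch. I handed the job in at about 27 s of the 51 s allowed; the hand-in gives no verdict.

- **Lid:** I pushed it shut with the closed fingertips on the orange tab's root, with the bail still at about −1.1 rad. The wrist view with the lid outline drawn at 0 rad fitted, and the last press met about 7 N from the seal.
- **Bail:** I pushed the red knob from the front with the sides of the slightly parted fingers, the stalk between them. The highest force I read was about 14 N, near the top of the swing, and it dropped once past centre.
- **Last checks:** In the side view the knob and wire match a bail angle of about 0.24 rad. The gripper is clear of everything, with the force reading within about 1 N of zero. The brush and spool look unmoved in the wrist view; I did not look again at the other bystanders (coupon, pipe, can, mug).
- **Not confirmed:** I could not measure how far the clamped lid is pressed into the seal (about −0.03 rad expected). I took it from the bail sitting in the notch.
- **What disagreed:** The fingertips ended about 20–35 mm short of the reported TCP, by the pictures and by where they touched. Because of that, the first two tries at the lid slid past the front of the tab. The first one pressed briefly with about 43 N, and the lid did not move either time. I corrected for the offset after that.

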